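# Fetch the casting ring from the back of the stand

## Task

The small steel casting ring is stuck at the back of the stand behind the crucible and the dropper bottle: first move both of these into the steel side tray, then stand the small ring upright inside the rim of the round white cradle. When it is there, put the crucible and the bottle back on the stand, each upright on the very pad where it stood at the start, knock nothing over and leave the larger casting ring alone.

Things in the scene. Friction and masses are not known exactly. Their poses are not given: they have to be found in the camera images.
- casting_ring: The small casting ring to fetch: upright solid steel-grey cylinder, 55 mm diameter, 55 mm high. Origin at the centre of its underside, z up. At the start it stands on the rear pad of the stand, between the two cheeks, so fingers can take it only along the stand's x axis (one finger in front, one behind), once the pad in front of it is empty.
- crucible: Beige ceramic crucible, a small tapered cup: 51 mm diameter at the rim, about 36 mm at the foot, 40 mm high. Origin at the centre of its underside, z up. Starts on the middle or the front pad of the stand (whichever the bottle does not stand on), within a few mm of the pad's centre.
- bottle: Brown dropper bottle with black rubber top: round body 33 mm diameter up to 62 mm height, total height 102 mm. Origin at the centre of its underside, z up. Starts on the middle or the front pad of the stand (whichever the crucible does not stand on), within a few mm of the pad's centre.
- stand: Fixed aluminium plate 235 (x) by 104 mm (y), top 12 mm above the worktop. Origin on the worktop, x to the rear (away from the robot), z up. Three flat black pads, 46 mm diameter, at y = 0: rear x = +70 mm, middle +5, front -65. Beside the rear pad two upright steel cheeks at y = +-38 mm (4 mm thick, 72 mm apart inside, x 42 to 98, tops 57 mm above the worktop), open in front and behind.
- tray: Fixed shallow steel side tray, 200 mm (its x) by 130 mm (its y) outside, wall 5 mm thick, rim 12 mm above the worktop, inner floor 5 mm above the worktop. Origin under its centre on the worktop, z up. Empty at the start.
- cradle: Fixed round white ceramic cradle, 86 mm outer diameter, rim 6 mm thick and 13 mm above the worktop; inside it a round flat floor, about 74 mm diameter, 8 mm above the worktop. Origin under its centre on the worktop, z up. Empty at the start. It and the tray lie on opposite sides of the stand, either way round.
- big_ring: The larger casting ring, to be left alone: upright light-grey cylinder, 67 mm diameter, 62 mm high, standing loose on the worktop about 0.11 m behind the cradle. Origin at the centre of its underside, z up.
Not all that is in view belongs to the job. Leave any blue look-alike of the casting_ring alone.

How it is judged:
By the outcome, as a careful person would: the job done as asked, in the order asked, and still so for the second after the job is handed in, with the robot touching nothing.
It also fails if it takes over 138 s, if anything falls off the work surface, if the arm or the gripper's body presses on something with over 40 N, if the wrist force passes 120 N, or if a joint passes its speed limit or range.

## Robot

A 7-joint arm with a two-finger parallel gripper is mounted at the origin on a cart in front of the work surface, level with it; the furniture and walls round the work are solid. World frame = base frame: x ahead of the robot, y to its left, z up, the work surface at z = 0. Lengths are in m, angles in degrees, forces in N, time in s.
With the tool pointing down it reaches from about 0.375 to 0.925 m from the base axis. Payload 3.1 kg.
Tool frame: the origin (TCP) lies at the very end of the fingers, on their centre line; the grasp point (between the pads) lies 19 mm behind it; z points along the fingers, x is the direction in which the jaws open and shut, and the axes are right-handed (so a half turn about z gives the same grasp; the last joint's range is limited). The gripper opens to 85 mm and grips with 20 to 120 N. Pads are 22 mm wide; open, the fingers measure 114 mm over their backs; the gripper's body (76 mm by 85 mm) begins 54 mm behind the grasp point. The pads swing forward as they close: fully open they stand 13 mm farther back than shut.
Start: joints at [-5.604, 21.939, 2.515, 91.553, -1.026, 66.532, -2.859], TCP at [0.65, 0, 0.231] pointing down, gripper open.
Joint ranges: [-149.38, 149.38], [-23.57, 123.04], [-84.95, 90], [0, 143.3], [-89.99, 269.99], [3.08, 112.72], [-163.45, 163.45]. Speed limits (degrees/s): [159.86, 159.86, 180, 180, 180, 180, 180].

## Interface

Orientations are given as a 3x3 rotation matrix whose columns are the frame's x, y, z axes.
In Python, from cell import * gives the robot as it stands.
- The arm moves only by the tool carry_out, never from a script. Its argument "targets" is a list of rows, each a list of 3 entries, a list of its own where there are three numbers: the opening, from 0 (shut) to 1 (fully open), then the shift along the tool's x, y, z in cm, then the turn about the tool's z in rad. A call has exactly 10 rows; each row is the pose to reach, as a shift and turn from the pose commanded when the call began, along the tool's axes at that moment; what a row does not reach only later rows make up. A row lasts 1/10 s, in which the tool goes at most 50 mm and 8.59 degrees, less where a joint would pass 70% of its speed; a pose out of reach is approached as far as the arm can. A call with a gripper value outside its range is refused whole. The fingers move at their own pace and stop on an object; the grip force is fixed at half the most. Time passes only in rows, so rows that repeat a pose let the fingers close, or fill a call up. It gives the time, the measured TCP pose, the force and the opening at its end, in the units of the state.
- observe(): the state, without advancing time (a new reading comes with each control period).
- get_image(name): name is "scene" or "side" or "wrist"; returns the picture (420x560x3 uint8, red, green, blue); there is no depth.
- camera_info(name): a dict with "intrinsics" (3x3 intrinsics, pixels), "rvec" (rotation vector, rad) and "tvec" (3), from world to camera coordinates, as OpenCV has them; the wrist camera has in their place "hand_eye" (4x4, takes a point from camera to tool coordinates, whose origin is the TCP and whose axes are the tool frame's). Camera axes: x right, y down, z forward; pixel columns grow to the right and rows downward; lengths in m; the calibration is good to about 2 mm. A picture is of the moment at which its call begins: read the wrist's pose just before it. camera_info takes no time and is no camera call.
- job_done(): hands the job in, once; it reports no verdict.
The state is a dict: "time": time; "joint_positions": joint angles; "qd": joint speeds; "joint_torque": joint torques, N m; "eef_pos": TCP position; "tool_rot": TCP orientation; "ft_force": force on the tool from outside, world axes, zero at the start; "moment": the same for the moment, N m; "opening": finger opening in m.
Only numpy, scipy, OpenCV 4.12 (cv2) and the standard library are available. Lean on these libraries where they do the work, as an engineer would, in place of code of your own. Each camera call takes 0.05 s, during which the arm holds its last target.

## Working session

There is one attempt and no reset: what is moved stays moved. The work goes in short steps, Python scripts to look and compute and a tool call to move; the robot and the scene stay as the last step left them, time stands still between calls to the robot, and variables do not carry over. Pictures are saved under pics/ and viewed, and the job is handed in when it is done.

Besides the shell and the picture viewer there is one more tool, called after ">>>" as name(argument=value, ...), one argument or row to a line, values as JSON. carry_out: Moves the arm, as the interface text tells. Its arguments: {"type":"object","properties":{"targets":{"type":"array","items":{"type":"array"}}},"required":["targets"]}

```bash
ls; mkdir -p pics
python3 - <<'E'
from cell import *
import cv2
s=observe(); print({k:(v if not hasattr(v,'tolist') else v.tolist()) for k,v in s.items()})
for n in ["scene","side","wrist"]:
    print(n,camera_info(n))
    cv2.imwrite(f"pics/{n}0.png",get_image(n)[:,:,::-1])
E
```

```text
pics
{'time': 0.0, 'joint_positions': [-5.603574533084216, 21.995002928248557, 2.5110632649022686, 91.6492439958695, -1.025332745385287, 66.53081671455516, -2.860294654900888], 'qd': [-0.026464208110513494, 0.035214690112283245, -0.14889244730030637, 0.0026495114384982067, -0.05693783641953439, -0.031092776827585437, -0.038754161367661695], 'joint_torque': [-0.0008413601062784437, -43.3466362953186, 1.0242770612239838, -24.951374530792236, 0.010612118931021541, 0.01129966985899955, -5.1737328021772555e-06], 'eef_pos': [0.64905656181803, -2.167920232293138e-06, 0.2298513078430566], 'tool_rot': [[0.9999964624481662, 6.80124786252719e-05, -0.0026590346849359337], [6.762243645781025e-05, -0.999999986942115, -0.00014677525623720946], [-0.002659044632763502, 0.00014659492660811085, -0.9999964539894971]], 'ft_force': [-0.46936179214151347, 0.49544365986448663, -0.43506256286664957], 'moment': [-0.03712422075791778, -0.011261462858355773, 0.007763273826263959], 'opening': 0.08559179039825959}
scene {'intrinsics': array([[395.32107659,   0.        , 278.26798325],
       [  0.        , 395.32
[... 301 characters left out ...]
883],
       [  0.        ,   0.        ,   1.        ]]), 'rvec': array([ 2.26519414, -0.09463793,  0.05205237]), 'tvec': array([-0.60284907,  0.07340222,  1.34782535])}
wrist {'intrinsics': array([[330.59367215,   0.        , 275.75324123],
       [  0.        , 330.59367215, 206.09583664],
       [  0.        ,   0.        ,   1.        ]]), 'hand_eye': array([[ 9.99999950e-01, -1.51878870e-04,  2.77681887e-04,
        -1.29580086e-03],
       [ 6.60419121e-05,  9.58159453e-01,  2.86234970e-01,
        -7.34419599e-02],
       [-3.09536569e-04, -2.86234937e-01,  9.58159415e-01,
        -1.42791776e-01],
       [ 0.00000000e+00,  0.00000000e+00,  0.00000000e+00,
         1.00000000e+00]])}
```

View pics/scene0.png

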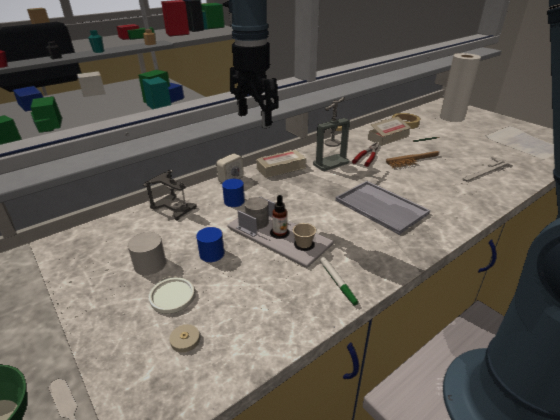

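View pics/side0.png

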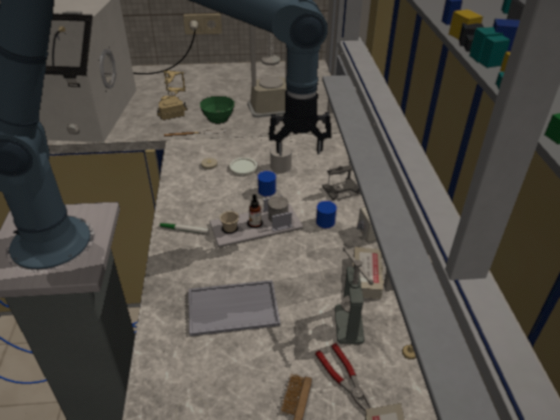

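View pics/wrist0.png

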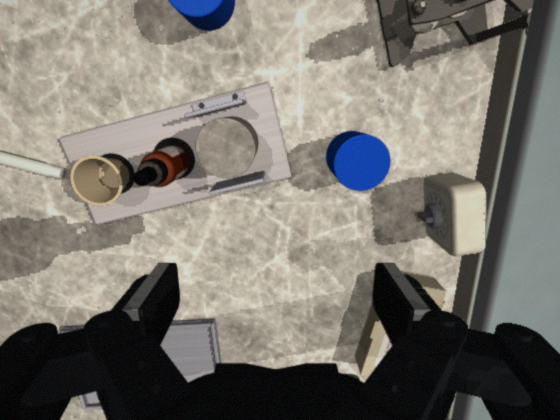

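```bash
cat > h.py <<'E'
import numpy as np, cv2, json
from cell import *
from scipy.spatial.transform import Rotation as R
from scipy.optimize import least_squares
def cam(n,s=None):
    """returns K, Rwc (cam->world), camera centre"""
    c=camera_info(n); K=np.array(c["intrinsics"])
    if n=="wrist":
        H=np.array(c["hand_eye"]); T=np.eye(4); T[:3,:3]=s["tool_rot"]; T[:3,3]=s["eef_pos"]
        M=T@H; return K,M[:3,:3],M[:3,3]
    Rm=cv2.Rodrigues(np.array(c["rvec"]))[0]; return K,Rm.T,-Rm.T@np.array(c["tvec"])
def back(C,uv,z):
    K,Rw,o=C; uv=np.atleast_2d(uv).astype(float)
    d=np.c_[uv,np.ones(len(uv))]@np.linalg.inv(K).T@Rw.T
    return o+d*((z-o[2])/d[:,2])[:,None]
def proj(C,P):
    K,Rw,o=C; p=(np.atleast_2d(P)-o)@Rw@K.T; return p[:,:2]/p[:,2:]
def circ(c,r,z,n=40):
    t=np.linspace(0,2*np.pi,n); return np.c_[c[0]+r*np.cos(t),c[1]+r*np.sin(t),np.full(n,z)]
def snap(n,name):
    s=observe(); im=get_image(n); cv2.imwrite(f"pics/{name}.png",im[:,:,::-1]); np.savez(f"pics/{name}.npz",im=im,p=s["eef_pos"],R=s["tool_rot"]); return s,im
def crop(name,x0,y0,x1,y1,k):
    im=cv2.imread(f"pics/{name}.png")[y0:y1,x0:x1]; cv2.imwrite(f"pics/{name}_c{x0}_{y0}.png",cv2.resize(im,None,fx=k,fy=k,interpolation=cv2.INTER_CUBIC))
E
python3 - <<'E'
from h import *
crop("wrist0",0,60,320,260,2.5)
crop("scene0",120,160,440,360,2.5)
E
```

```text
(no output)
```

View pics/wrist0_c0_60.png

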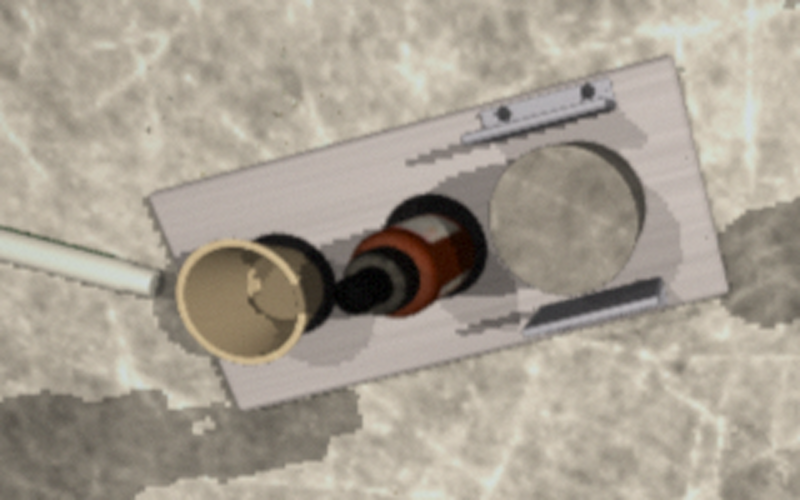

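View pics/scene0_c120_160.png

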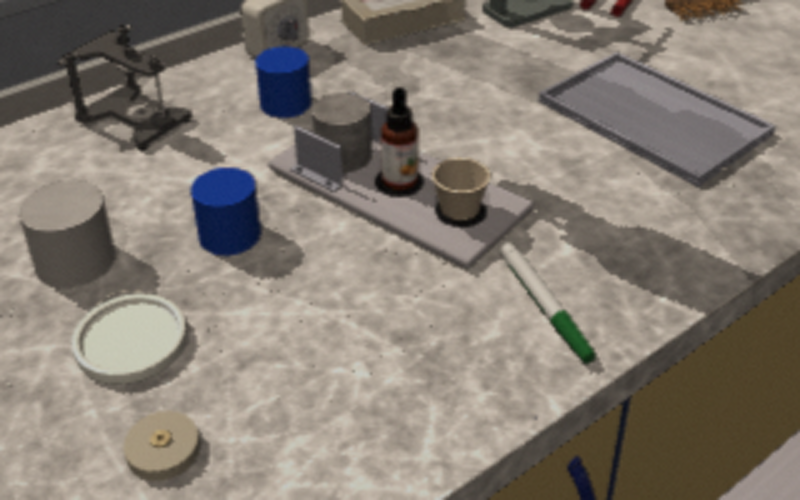

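The wrist crop shows the stand's corners at (150,195), (670,57), (728,293), (243,410). The crucible is on the front pad, with the bottle on the middle one and the ring at the rear. The scene view has the tray on the right and the cradle on the left.

```bash
cat > m0.py <<'E'
from h import *
d=np.load("pics/wrist0.npz"); s=dict(tool_rot=d["R"],eef_pos=d["p"])
W=cam("wrist",s); S=cam("scene"); D=cam("side")
f=lambda c,x0=0,y0=60,k=2.5: np.array(c)/k+[x0,y0]
cor=f([(150,195),(670,57),(728,293),(243,410)])
c=back(W,cor,0.012)[:,:2]; print("stand corners",c.round(4))
print("sides",[np.linalg.norm(c[i]-c[(i+1)%4]).round(4) for i in range(4)])
# rect fit
L=np.array([(-.1175,.052),(.1175,.052),(.1175,-.052),(-.1175,-.052)])
def tr(p,q): 
    a=p[2]; return np.array(q)@np.array([[np.cos(a),np.sin(a)],[-np.sin(a),np.cos(a)]])+p[:2]
r=least_squares(lambda p:(tr(p,L)-c).ravel(),[.6,.1,0.2]); st=r.x; print("stand",st[:2],np.degrees(st[2]),"res",abs(r.fun).max())
for n,x in(("rear",.07),("mid",.005),("front",-.065)): print(n,tr(st,[(x,0)]).round(4))
# ring top (crop circle centre 567,218 r 76), rim of crucible (241,301)
print("ring",back(W,f([(567,218)]),.067).round(4),"crucible rim c",back(W,f([(241,301)]),.052).round(4))
f2=lambda c:f(c,120,160)
t=back(S,f2([(540,98),(617,57),(774,130),(700,182)]),.012); print("tray",t.round(3),t.mean(0).round(4))
cr=back(S,f2([(73,338),(188,330),(130,295),(130,381)]),.013); print("cradle",cr.round(3))
E
python3 m0.py
```

```text
Traceback (most recent call last):
  File "m0.py", line 2, in <module>
    d=np.load("pics/wrist0.npz"); s=dict(tool_rot=d["R"],eef_pos=d["p"])
FileNotFoundError: [Errno 2] No such file or directory: 'pics/wrist0.npz'
```

```bash
python3 - <<'E'
from h import *
s=observe(); print(s["eef_pos"]); np.savez("pics/wrist0.npz",R=s["tool_rot"],p=s["eef_pos"])
E
python3 m0.py
```

```text
[6.49254809e-01 5.41291341e-05 2.30147735e-01]
stand corners [[ 0.4157  0.0419]
 [ 0.6396  0.0976]
 [ 0.6648 -0.0009]
 [ 0.4406 -0.0562]]
sides [np.float64(0.2307), np.float64(0.1016), np.float64(0.2309), np.float64(0.1011)]
stand [0.54018312 0.02061067] 13.971024436773247 res 0.00213507799358581
rear [[0.6081 0.0375]]
mid [[0.545  0.0218]]
front [[0.4771 0.0049]]
ring [[0.6028 0.0384 0.067 ]] crucible rim c [[0.4699 0.0041 0.052 ]]
tray [[ 0.558 -0.182  0.012]
 [ 0.566 -0.309  0.012]
 [ 0.372 -0.321  0.012]
 [ 0.364 -0.196  0.012]] [ 0.4651 -0.2522  0.012 ]
cradle [[0.534 0.337 0.013]
 [0.487 0.263 0.013]
 [0.55  0.282 0.013]
 [0.468 0.321 0.013]]
```

```bash
cat > ov.py <<'E'
from h import *
def tr3(p,q):
    q=np.atleast_2d(np.array(q,float)); a=p[2]; return np.c_[q[:,0]*np.cos(a)-q[:,1]*np.sin(a)+p[0], q[:,0]*np.sin(a)+q[:,1]*np.cos(a)+p[1], q[:,2]]
def box(hx,hy,z,cx=0,cy=0): return [(cx-hx,cy-hy,z),(cx+hx,cy-hy,z),(cx+hx,cy+hy,z),(cx-hx,cy+hy,z),(cx-hx,cy-hy,z)]
def draw(im,C,curves,k,x0,y0,x1,y1,out):
    im=cv2.resize(im[y0:y1,x0:x1],None,fx=k,fy=k,interpolation=cv2.INTER_CUBIC)
    for P,col in curves:
        u=(proj(C,P)-[x0,y0]+.5)*k-.5
        cv2.polylines(im,[np.round(u*8).astype(np.int32)],False,col,1,cv2.LINE_AA,3)
    cv2.imwrite(out,im)
E
cat > o1.py <<'E'
from ov import *
d=np.load("pics/wrist0.npz"); s=dict(tool_rot=d["R"],eef_pos=d["p"])
st=[.5402,.0206,np.radians(13.97)]
cur=[(tr3(st,box(.1175,.052,.012)),(0,0,255)),(tr3(st,box(.028,.002,.057,.07,.038)),(0,255,0)),(tr3(st,box(.028,.002,.057,.07,-.038)),(0,255,0))]
for x in(.07,.005,-.065): c=tr3(st,(x,0,0))[0]; cur.append((circ(c,.023,.012),(255,0,255)))
rg=(.6028,.0384); cur+=[(circ(rg,.0275,.067),(255,255,0)),(circ(rg,.0275,.012),(255,255,0))]
c=(.4699,.0041); cur+=[(circ(c,.0255,.052),(0,255,255)),(circ(c,.018,.012),(0,255,255))]
t=[.465,-.252,np.radians(3.5)]; cur+=[(tr3(t,box(.1,.065,.012)),(0,0,255))]
cd=(.51,.301); cur+=[(circ(cd,.043,.013),(0,0,255))]
draw(cv2.imread("pics/wrist0.png"),cam("wrist",s),cur,2.5,0,60,320,260,"pics/o1w.png")
draw(cv2.imread("pics/scene0.png"),cam("scene"),cur,2.5,120,160,440,360,"pics/o1s.png")
draw(cv2.imread("pics/side0.png"),cam("side"),cur,3,140,140,400,340,"pics/o1d.png")
E
python3 o1.py
```

```text
(no output)
```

View pics/o1w.png

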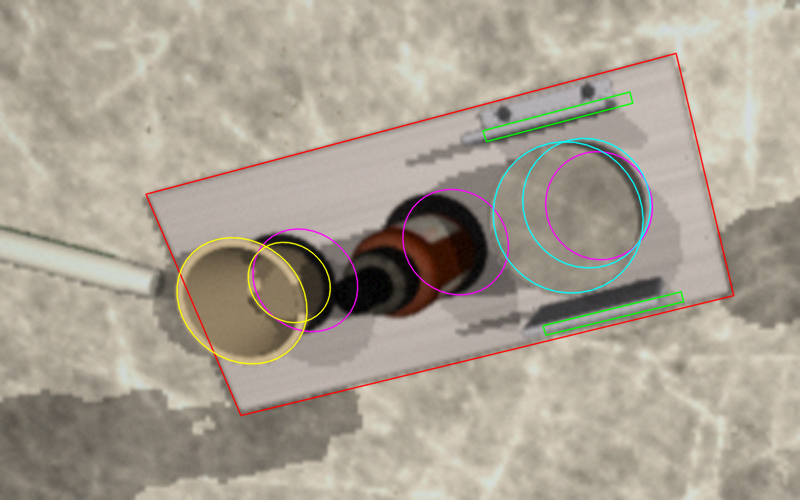

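View pics/o1s.png

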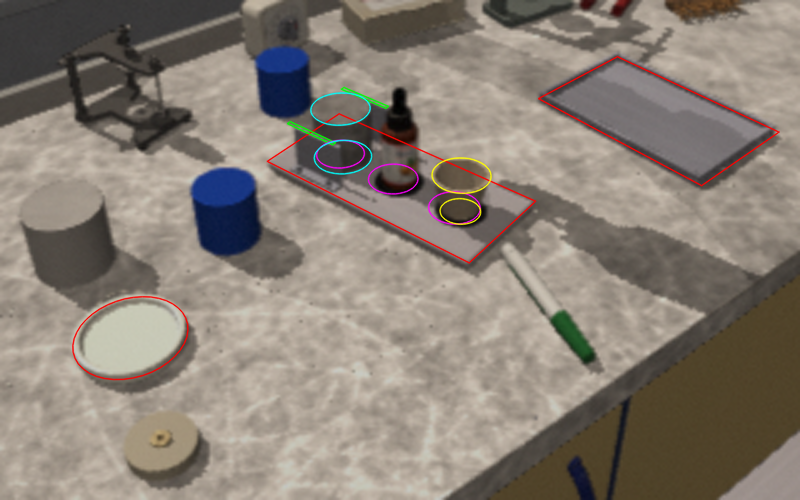

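View pics/o1d.png

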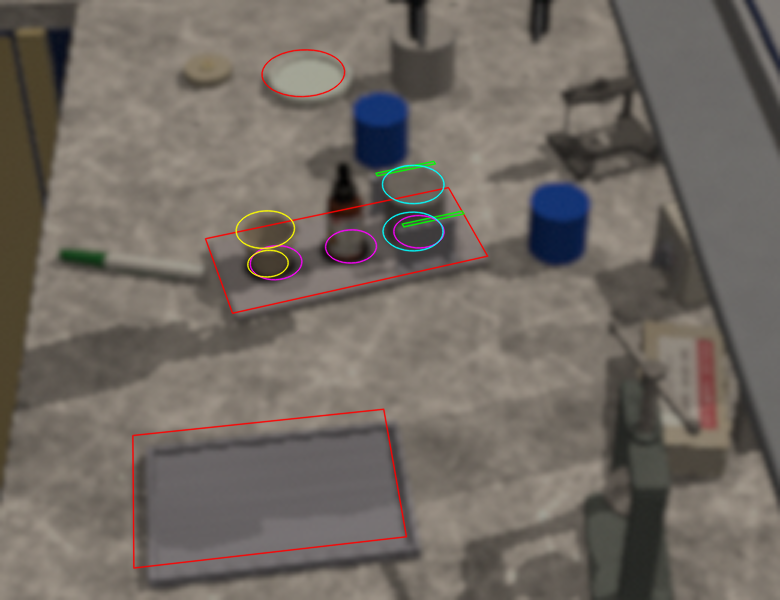

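The pads and cheeks sit about 10 mm further forward than the plate's centre, so I'll take the stand's origin from them. Now I'll turn the jaws across the stand, above the crucible.

>>> carry_out(
  targets=[
    [1, [-1.8, 0, 0.3], 0.13],
    [1, [-3.6, -0.1, 0.6], 0.26],
    [1, [-5.4, -0.1, 0.9], 0.4],
    [1, [-7.2, -0.1, 1.2], 0.53],
    [1, [-9, -0.2, 1.5], 0.66],
    [1, [-10.8, -0.2, 1.8], 0.8],
    [1, [-12.8, -0.2, 2.1], 0.93],
    [1, [-14.8, -0.3, 2.5], 1.06],
    [1, [-16.6, -0.3, 2.8], 1.2],
    [1, [-18.2, -0.35, 3.1], 1.327],
  ],
)

```text
time: 1.15
eef_pos: [0.4666, 0.0034, 0.1997]
tool_rot: [[0.236, -0.972, -0.001], [-0.972, -0.236, -0.0], [-0.0, 0.001, -1.0]]
ft_force: [-0.5, -0.1, -0.4]
opening: 0.0853
```

Run:
```python
from h import *
s,im=snap("wrist","w1"); print(s["time"],s["eef_pos"],s["tool_rot"].round(4),s["ft_force"].round(1))
```

```text
1.15 [0.46659611 0.00344966 0.19973965] [[ 2.361e-01 -9.717e-01 -1.000e-03]
 [-9.717e-01 -2.361e-01 -0.000e+00]
 [-2.000e-04  1.000e-03 -1.000e+00]] [-0.5 -0.1 -0.4]
```

View pics/w1.png

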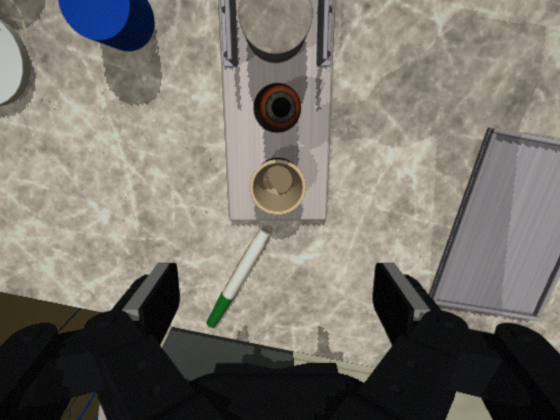

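```bash
python3 - <<'E'
from h import *
crop("w1",190,0,370,230,3.4) if 0 else None
im=cv2.imread("pics/w1.png")[0:235,180:380]; cv2.imwrite("pics/w1z.png",cv2.resize(im,None,fx=2.5,fy=2.5,interpolation=cv2.INTER_CUBIC))
E
cat > o2.py <<'E'
from ov import *
d=np.load("pics/w1.npz"); s=dict(tool_rot=d["R"],eef_pos=d["p"]); C=cam("wrist",s)
st=[.5302,.0190,np.radians(13.97)]
def curves(st,rg,c,b,off=.010):
    cur=[(tr3(st,box(.1175,.052,.012,off)),(0,0,255)),(tr3(st,box(.028,.002,.057,.07,.038)),(0,255,0)),(tr3(st,box(.028,.002,.057,.07,-.038)),(0,255,0))]
    for x in(.07,.005,-.065): q=tr3(st,(x,0,0))[0]; cur.append((circ(q,.023,.012),(255,0,255)))
    cur+=[(circ(rg,.0275,.067),(255,255,0)),(circ(rg,.0275,.012),(255,255,0))]
    cur+=[(circ(c,.0255,.052),(0,255,255)),(circ(c,.018,.012),(0,255,255))]
    cur+=[(circ(b,.0165,.012),(255,128,0)),(circ(b,.0165,.074),(255,128,0)),(circ(b,.005,.114),(255,128,0))]
    return cur
cur=curves(st,(.6028,.0384),(.4699,.0041),tr3(st,(.005,0,0))[0])
draw(cv2.imread("pics/w1.png"),C,cur,2.5,180,0,380,235,"pics/o2.png")
E
python3 o2.py
```

```text
(no output)
```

View pics/o2.png

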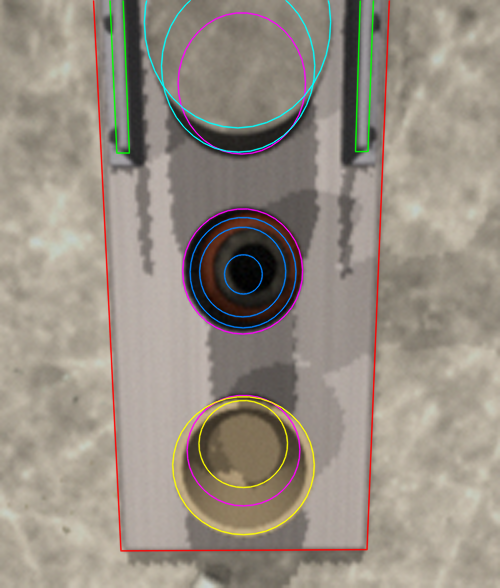

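View pics/w1z.png

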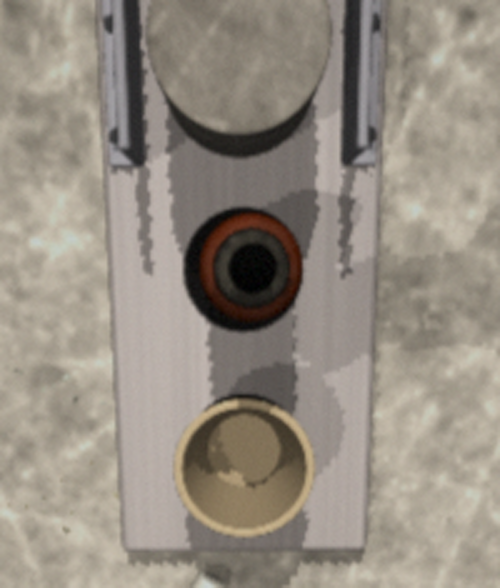

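The overlay matches. The crucible is at about (0.470, 0.004), the bottle at (0.538, 0.018) and the ring at (0.601, 0.038). Next I'll go down over the crucible.

>>> carry_out(
  targets=[
    [1, [0, -0.34, 2], 0],
    [1, [0, -0.34, 4.5], 0],
    [1, [0, -0.34, 7], 0],
    [1, [0, -0.34, 9.5], 0],
    [1, [0, -0.34, 12], 0],
    [1, [0, -0.34, 14], 0],
    [1, [0, -0.34, 15.5], 0],
    [1, [0, -0.34, 16.5], 0],
    [1, [0, -0.34, 17.2], 0],
    [1, [0, -0.34, 17.2], 0],
  ],
)

```text
time: 2.2
eef_pos: [0.4709, 0.0043, 0.0276]
tool_rot: [[0.242, -0.97, -0.001], [-0.97, -0.242, -0.0], [-0.0, 0.001, -1.0]]
ft_force: [-1.2, -0.5, -0.5]
opening: 0.0854
```

>>> carry_out(
  targets=[
    [0.5, [0, 0, 0], 0],
    [0.3, [0, 0, 0], 0],
    [0.2, [0, 0, 0], 0],
    [0.2, [0, 0, 0], 0],
    [0.2, [0, 0, 0], 0],
    [0.2, [0, 0, 0], 0],
    [0.2, [0, 0, 0], 0],
    [0.2, [0, 0, 0], 0],
    [0.2, [0, 0, 0], 0],
    [0.2, [0, 0, 0], 0],
  ],
)

```text
time: 3.2
eef_pos: [0.4724, 0.0045, 0.0296]
tool_rot: [[0.241, -0.97, 0.002], [-0.97, -0.241, 0.001], [-0.0, -0.002, -1.0]]
ft_force: [-0.9, -0.3, 5.8]
opening: 0.0474
```

Run:
```python
from h import *
s,im=snap("wrist","w2"); print(s["time"],s["eef_pos"],s["opening"],s["ft_force"].round(1))
```

```text
3.2 [0.4723826  0.00452392 0.02958125] 0.047436070115969495 [-0.9 -0.3  5.8]
```

View pics/w2.png

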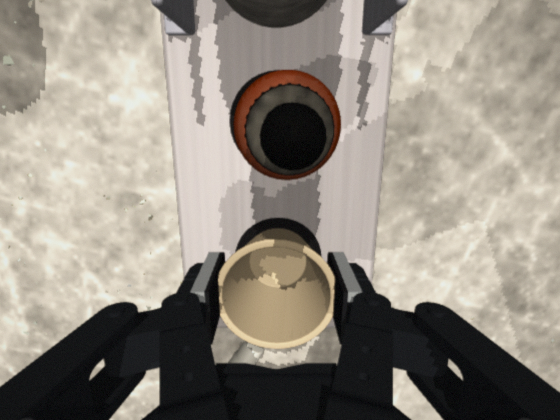

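The crucible is gripped, with an opening of 47 mm. I'll lift it slowly.

>>> carry_out(
  targets=[
    [0.2, [0, 0, -0.3], 0],
    [0.2, [0, 0, -0.8], 0],
    [0.2, [0, 0, -1.5], 0],
    [0.2, [0, 0, -2.5], 0],
    [0.2, [0, 0, -4], 0],
    [0.2, [0, 0, -5.5], 0],
    [0.2, [0, 0, -7], 0],
    [0.2, [0, 0, -8.5], 0],
    [0.2, [0, 0, -9.5], 0],
    [0.2, [0, 0, -10], 0],
  ],
)

```text
time: 4.25
eef_pos: [0.4721, 0.0044, 0.1297]
tool_rot: [[0.241, -0.97, 0.002], [-0.97, -0.241, 0.0], [0.0, -0.002, -1.0]]
ft_force: [-0.6, -0.3, -1.0]
opening: 0.0474
```

Run:
```python
from h import *
s,im=snap("wrist","w3"); print(s["time"],s["eef_pos"],s["opening"],s["ft_force"].round(1))
```

```text
4.25 [0.47206295 0.00436989 0.12973727] 0.04743900757970943 [-0.6 -0.3 -1. ]
```

View pics/w3.png

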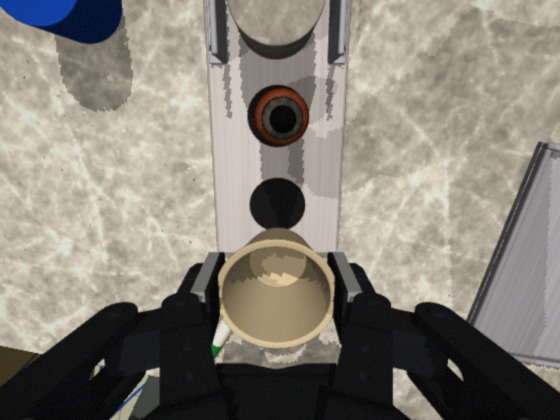

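The crucible is held upright, and the front pad is now visible, centred near (277,202). I'll measure it and find the tray from this view.

Run:
```python
from ov import *
d=np.load("pics/w3.npz"); im=d["im"]; s=dict(tool_rot=d["R"],eef_pos=d["p"]); C=cam("wrist",s)
g=im[170:232,235:320].max(2); m=(g<45).astype(np.uint8)
n,l,stt,cen=cv2.connectedComponentsWithStats(m); i=1+np.argmax(stt[1:,4]); print(stt[i],cen[i])
cs,_=cv2.findContours((l==i).astype(np.uint8),0,cv2.CHAIN_APPROX_NONE); P=cs[0][:,0]+[235,170]
w=back(C,P,.012)[:,:2]; A=np.c_[2*w,np.ones(len(w))]; q=np.linalg.lstsq(A,(w**2).sum(1),rcond=None)[0]; print("front pad",q[:2],np.sqrt(q[2]+q[:2]@q[:2]))
# tray corner pixels seen in w1: 
d=np.load("pics/w1.npz"); C1=cam("wrist",dict(tool_rot=d["R"],eef_pos=d["p"]))
print(back(C1,[(489,129),(432,308),(540,318)],.012))
```

```text
[  16    8   53   51 2150] [42.06837209 33.43116279]
front pad [0.46832177 0.00319707] 0.021504969023540734
[[ 0.56539939 -0.18556893  0.012     ]
 [ 0.36361263 -0.20544664  0.012     ]
 [ 0.3806952  -0.33214212  0.012     ]]
```

>>> carry_out(
  targets=[
    [0.2, [1.2, 0.5, 0], 0],
    [0.2, [3.4, 1.5, 0], 0],
    [0.2, [6.6, 2.9, 0], 0],
    [0.2, [10, 4.4, 0], 0],
    [0.2, [13.5, 5.9, 0], 0],
    [0.2, [17, 7.4, 0], 0],
    [0.2, [20.3, 8.9, 0], 0],
    [0.2, [23, 10.1, 0], 0],
    [0.2, [24.5, 10.7, 0], 0],
    [0.2, [25, 10.95, 0], 0],
  ],
)

```text
time: 5.3
eef_pos: [0.4231, -0.2679, 0.1275]
tool_rot: [[0.236, -0.972, -0.002], [-0.972, -0.236, -0.001], [0.0, 0.002, -1.0]]
ft_force: [-0.1, -0.2, -0.5]
opening: 0.0469
```

>>> carry_out(
  targets=[
    [0.2, [0, 0, 1], 0],
    [0.2, [0, 0, 2.5], 0],
    [0.2, [0, 0, 4.3], 0],
    [0.2, [0, 0, 6.1], 0],
    [0.2, [0, 0, 7.8], 0],
    [0.2, [0, 0, 9], 0],
    [0.2, [0, 0, 9.8], 0],
    [0.2, [0, 0, 10.2], 0],
    [0.2, [0, 0, 10.4], 0],
    [0.2, [0, 0, 10.4], 0],
  ],
)

```text
time: 6.3
eef_pos: [0.4257, -0.2648, 0.0245]
tool_rot: [[0.241, -0.97, 0.001], [-0.97, -0.241, -0.0], [0.0, -0.001, -1.0]]
ft_force: [0.4, 0.8, -1.1]
opening: 0.0472
```

Run:
```python
from h import *
s,im=snap("wrist","w4"); print(s["time"],s["eef_pos"],s["opening"],s["ft_force"].round(1))
s,im=snap("scene","s4");crop("s4",250,130,450,260,4)
```

```text
6.3 [ 0.42574531 -0.26482713  0.02449997] 0.047215509368873365 [ 0.4  0.8 -1.1]
```

View pics/w4.png

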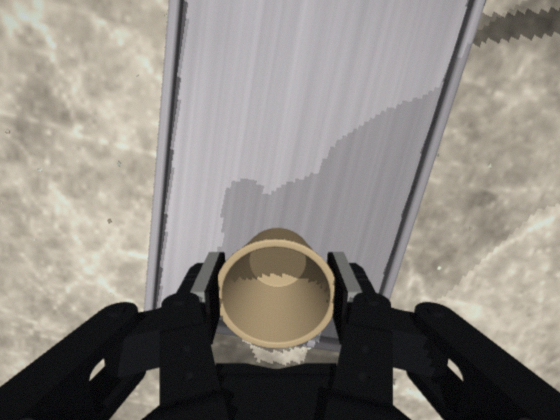

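View pics/s4_c250_130.png

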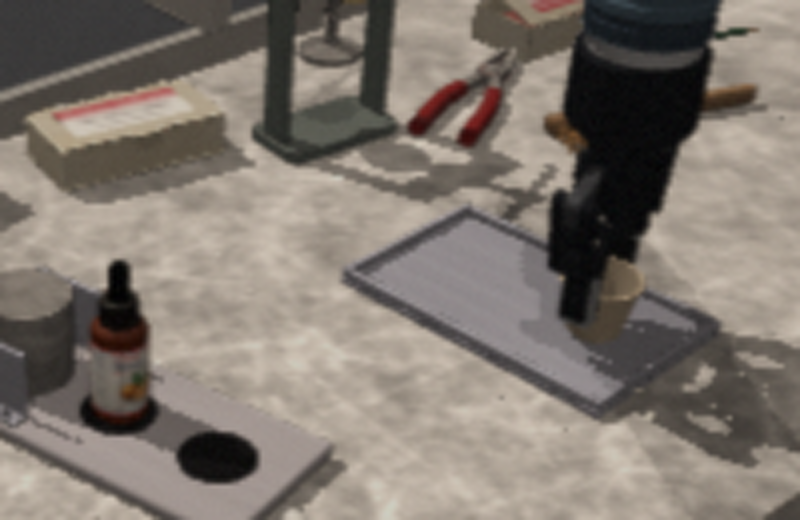

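The crucible is just above the tray floor. I'll lower it to contact and release.

>>> carry_out(
  targets=[
    [0.2, [0, 0, 0.05], 0],
    [0.2, [0, 0, 0.1], 0],
    [0.2, [0, 0, 0.15], 0],
    [0.2, [0, 0, 0.2], 0],
    [0.2, [0, 0, 0.22], 0],
    [0.2, [0, 0, 0.22], 0],
    [0.2, [0, 0, 0.22], 0],
    [0.2, [0, 0, 0.22], 0],
    [0.2, [0, 0, 0.22], 0],
    [0.2, [0, 0, 0.22], 0],
  ],
)

```text
time: 7.4
eef_pos: [0.4257, -0.2648, 0.0226]
tool_rot: [[0.241, -0.97, 0.001], [-0.97, -0.241, 0.0], [-0.0, -0.001, -1.0]]
ft_force: [-0.9, 0.2, 5.1]
opening: 0.047
```

Contact at z 0.0226 with 5 N. Now I'll open gently.

>>> carry_out(
  targets=[
    [0.65, [0, 0, 0], 0],
    [0.75, [0, 0, 0], 0],
    [0.85, [0, 0, 0], 0],
    [1, [0, 0, 0], 0],
    [1, [0, 0, -0.5], 0],
    [1, [0, 0, -1.5], 0],
    [1, [0, 0, -3.5], 0],
    [1, [0, 0, -6], 0],
    [1, [0, 0, -8.5], 0],
    [1, [0, 0, -10.5], 0],
  ],
)

```text
time: 8.4
eef_pos: [0.426, -0.2652, 0.1294]
tool_rot: [[0.241, -0.971, 0.002], [-0.971, -0.241, -0.001], [0.001, -0.002, -1.0]]
ft_force: [1.0, -0.2, -0.5]
opening: 0.0857
```

Run:
```python
from h import *
s,im=snap("wrist","w5"); print(s["time"],s["eef_pos"],s["opening"],s["ft_force"].round(1),s["tool_rot"].round(3).tolist())
d=np.array([.5384,.0182,.17])-s["eef_pos"]; print("to bottle",d@s["tool_rot"]*100)
```

```text
8.4 [ 0.42596954 -0.26519916  0.12942588] 0.08571806741536965 [ 1.  -0.2 -0.5] [[0.241, -0.971, 0.002], [-0.971, -0.241, -0.001], [0.001, -0.002, -1.0]]
to bottle [-24.78797342 -17.75147133  -4.05723511]
```

View pics/w5.png

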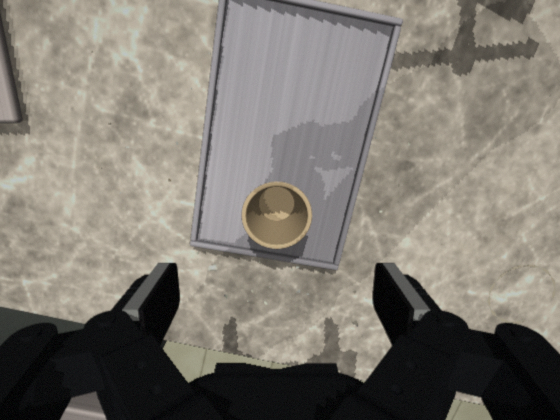

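The crucible stands upright in the tray, at pixel (276,215). On to the bottle.

>>> carry_out(
  targets=[
    [1, [-1, -0.7, -1.5], 0],
    [1, [-3, -2.1, -3], 0],
    [1, [-6, -4.3, -4], 0],
    [1, [-9.3, -6.7, -4], 0],
    [1, [-12.7, -9.1, -4], 0],
    [1, [-16, -11.5, -4], 0],
    [1, [-19.3, -13.8, -4], 0],
    [1, [-22.3, -16, -4], 0],
    [1, [-24.2, -17.3, -4], 0],
    [1, [-24.8, -17.75, -4], 0],
  ],
)

```text
time: 9.45
eef_pos: [0.5385, 0.0227, 0.1674]
tool_rot: [[0.247, -0.969, 0.001], [-0.969, -0.247, 0.001], [-0.001, -0.001, -1.0]]
ft_force: [-0.4, 0.2, -0.0]
opening: 0.0856
```

>>> carry_out(
  targets=[
    [1, [0, 0, 0], 0],
    [1, [0, 0, 0], 0],
    [1, [0, 0, 0], 0],
    [1, [0, 0, 0], 0],
    [1, [0, 0, 0], 0],
    [1, [0, 0, 0], 0],
    [1, [0, 0, 0], 0],
    [1, [0, 0, 0], 0],
    [1, [0, 0, 0], 0],
    [1, [0, 0, 0], 0],
  ],
)

```text
time: 10.45
eef_pos: [0.5378, 0.0189, 0.1671]
tool_rot: [[0.242, -0.97, -0.0], [-0.97, -0.242, 0.0], [-0.0, 0.0, -1.0]]
ft_force: [-0.5, 0.8, -0.2]
opening: 0.0853
```

Run:
```python
from ov import *
s,im=snap("wrist","w6"); print(s["time"],s["eef_pos"],s["opening"],s["ft_force"].round(1),s["tool_rot"].round(3).tolist())
C=cam("wrist",s); b=(.5384,.0182); st=[.5312,.019,np.radians(13.97)]
cur=[(circ(b,.0165,.012),(255,128,0)),(circ(b,.0165,.07),(255,128,0)),(circ(b,.006,.114),(0,255,0)),(circ((.6014,.038),.0275,.067),(255,255,0)),(circ(s["eef_pos"],.003,.07),(0,0,255))]
for x in(.07,.005,-.065): cur.append((circ(tr3(st,(x,0,0))[0],.023,.012),(255,0,255)))
draw(im[:,:,::-1].copy(),C,cur,2.5,140,20,440,260,"pics/o6.png")
```

```text
10.45 [0.53776879 0.01890713 0.16706325] 0.08534022985656965 [-0.5  0.8 -0.2] [[0.242, -0.97, -0.0], [-0.97, -0.242, 0.0], [-0.0, 0.0, -1.0]]
```

View pics/o6.png

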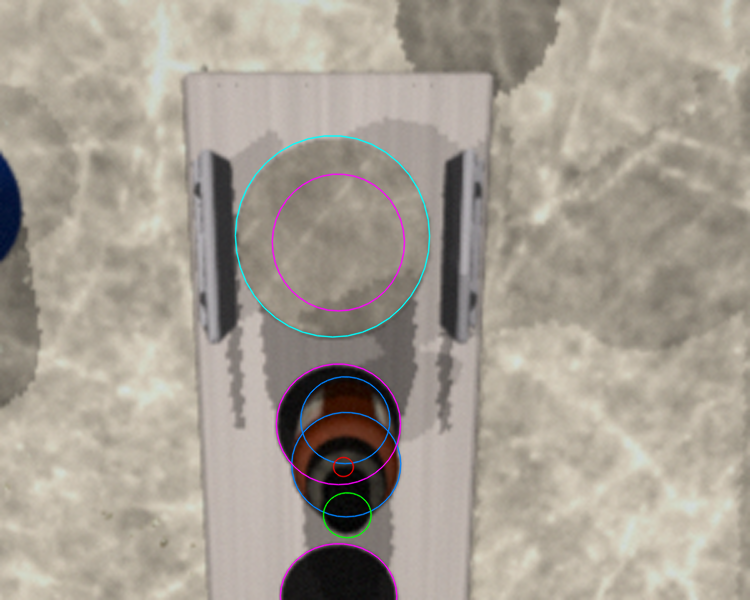

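The overlay fits the bottle, ring and pads. Going down on the bottle.

>>> carry_out(
  targets=[
    [1, [0.08, 0, 1], 0],
    [1, [0.08, 0, 2.5], 0],
    [1, [0.08, 0, 4.3], 0],
    [1, [0.08, 0, 6.2], 0],
    [1, [0.08, 0, 8], 0],
    [1, [0.08, 0, 9.7], 0],
    [1, [0.08, 0, 10.9], 0],
    [1, [0.08, 0, 11.6], 0],
    [1, [0.08, 0, 11.9], 0],
    [1, [0.08, 0, 11.9], 0],
  ],
)

```text
time: 11.5
eef_pos: [0.538, 0.018, 0.048]
tool_rot: [[0.241, -0.97, -0.0], [-0.97, -0.241, -0.0], [0.0, 0.0, -1.0]]
ft_force: [0.2, -0.1, -0.4]
opening: 0.0854
```

>>> carry_out(
  targets=[
    [0.7, [0, 0, 0], 0],
    [0.5, [0, 0, 0], 0],
    [0.3, [0, 0, 0], 0],
    [0.1, [0, 0, 0], 0],
    [0.1, [0, 0, 0], 0],
    [0.1, [0, 0, 0], 0],
    [0.1, [0, 0, 0], 0],
    [0.1, [0, 0, 0], 0],
    [0.1, [0, 0, 0], 0],
    [0.1, [0, 0, 0], 0],
  ],
)

```text
time: 12.5
eef_pos: [0.5388, 0.0179, 0.0488]
tool_rot: [[0.241, -0.97, 0.001], [-0.97, -0.241, 0.0], [0.0, -0.001, -1.0]]
ft_force: [-1.1, -1.0, 5.7]
opening: 0.0308
```

Run:
```python
from h import *
s,im=snap("wrist","w7"); print(s["time"],s["eef_pos"],s["opening"],s["ft_force"].round(1),s["moment"].round(2))
```

```text
12.5 [0.53879531 0.01788833 0.04881402] 0.030801720752884034 [-1.1 -1.   5.7] [-0.13  0.13  0.04]
```

View pics/w7.png

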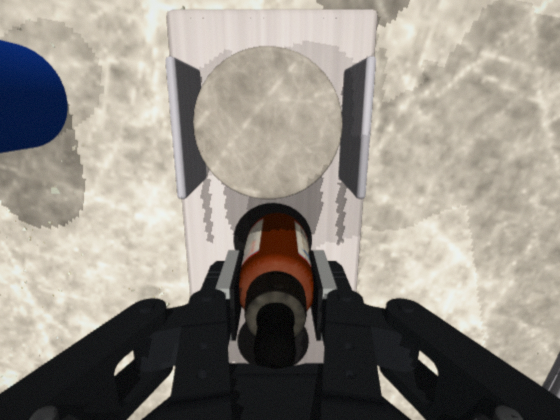

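Bottle held, with an opening of 31 mm. Lifting straight up.

>>> carry_out(
  targets=[
    [0.1, [0, 0, -0.3], 0],
    [0.1, [0, 0, -0.8], 0],
    [0.1, [0, 0, -1.6], 0],
    [0.1, [0, 0, -2.8], 0],
    [0.1, [0, 0, -4.2], 0],
    [0.1, [0, 0, -5.8], 0],
    [0.1, [0, 0, -7.4], 0],
    [0.1, [0, 0, -8.8], 0],
    [0.1, [0, 0, -9.7], 0],
    [0.1, [0, 0, -10], 0],
  ],
)

```text
time: 13.55
eef_pos: [0.5389, 0.0181, 0.1498]
tool_rot: [[0.241, -0.97, 0.003], [-0.97, -0.241, 0.0], [0.0, -0.003, -1.0]]
ft_force: [-0.4, -0.5, -1.3]
opening: 0.0303
```

Run:
```python
from h import *
s,im=snap("wrist","w8"); print(s["time"],s["eef_pos"],s["opening"],s["ft_force"].round(1))
d=np.array([.5157,-.2558,.149])-s["eef_pos"]; print("to tray",d@s["tool_rot"]*100)
```

```text
13.55 [0.53891013 0.0181104  0.14978092] 0.030259073151903508 [-0.4 -0.5 -1.3]
to tray [26.02074669  8.86451274  0.05863312]
```

View pics/w8.png

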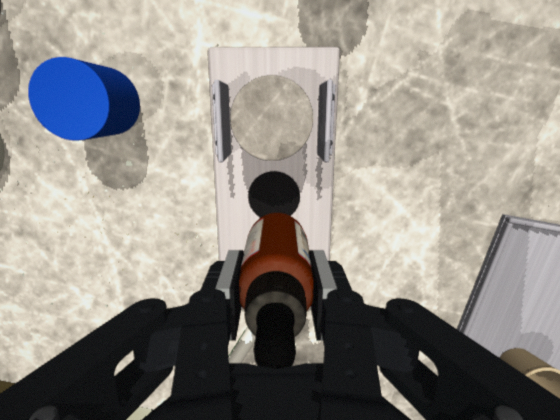

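>>> carry_out(
  targets=[
    [0.1, [1.1, 0.4, 0], 0],
    [0.1, [3.3, 1.1, 0], 0],
    [0.1, [6.5, 2.2, 0], 0],
    [0.1, [10, 3.4, 0], 0],
    [0.1, [13.5, 4.6, 0], 0],
    [0.1, [17, 5.8, 0], 0],
    [0.1, [20.5, 7, 0], 0],
    [0.1, [23.5, 8, 0], 0],
    [0.1, [25.3, 8.7, 0], 0],
    [0.1, [26, 8.9, 0], 0],
  ],
)

```text
time: 14.6
eef_pos: [0.5117, -0.26, 0.1471]
tool_rot: [[0.236, -0.972, -0.003], [-0.972, -0.236, -0.001], [0.001, 0.003, -1.0]]
ft_force: [-0.8, 1.3, -0.3]
opening: 0.0303
```

>>> carry_out(
  targets=[
    [0.1, [0, 0, 0], 0],
    [0.1, [0, 0, 1], 0],
    [0.1, [0, 0, 2.5], 0],
    [0.1, [0, 0, 4.3], 0],
    [0.1, [0, 0, 6.1], 0],
    [0.1, [0, 0, 7.8], 0],
    [0.1, [0, 0, 9.2], 0],
    [0.1, [0, 0, 10.1], 0],
    [0.1, [0, 0, 10.5], 0],
    [0.1, [0, 0, 10.5], 0],
  ],
)

```text
time: 15.6
eef_pos: [0.5144, -0.2554, 0.0428]
tool_rot: [[0.242, -0.97, -0.0], [-0.97, -0.242, 0.0], [-0.0, 0.0, -1.0]]
ft_force: [0.9, 0.2, -0.3]
opening: 0.0299
```

Run:
```python
from h import *
s,im=snap("wrist","w9"); print(s["time"],s["eef_pos"],s["opening"],s["ft_force"].round(1))
```

```text
15.6 [ 0.51444245 -0.25539821  0.0427901 ] 0.029873036950253114 [ 0.9  0.2 -0.3]
```

View pics/w9.png

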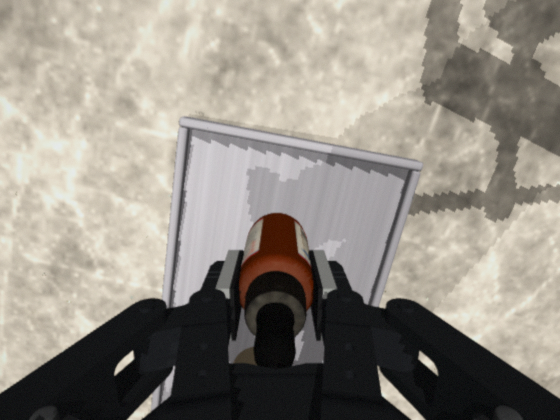

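>>> carry_out(
  targets=[
    [0.1, [0, 0, 0.05], 0],
    [0.1, [0, 0, 0.1], 0],
    [0.1, [0, 0, 0.15], 0],
    [0.1, [0, 0, 0.2], 0],
    [0.1, [0, 0, 0.25], 0],
    [0.1, [0, 0, 0.25], 0],
    [0.1, [0, 0, 0.25], 0],
    [0.1, [0, 0, 0.25], 0],
    [0.1, [0, 0, 0.25], 0],
    [0.1, [0, 0, 0.25], 0],
  ],
)

```text
time: 16.65
eef_pos: [0.5148, -0.256, 0.0418]
tool_rot: [[0.241, -0.97, 0.001], [-0.97, -0.241, 0.0], [0.0, -0.001, -1.0]]
ft_force: [-1.1, 1.3, 6.7]
opening: 0.0301
```

Contact with 7 N. I'll open fully, then rise.

>>> carry_out(
  targets=[
    [0.45, [0, 0, 0], 0],
    [0.55, [0, 0, 0], 0],
    [0.7, [0, 0, 0], 0],
    [0.85, [0, 0, 0], 0],
    [1, [0, 0, 0], 0],
    [1, [0, 0, 0], 0],
    [1, [0, 0, 0], 0],
    [1, [0, 0, -0.5], 0],
    [1, [0, 0, -1.5], 0],
    [1, [0, 0, -3], 0],
  ],
)

```text
time: 17.65
eef_pos: [0.5138, -0.2555, 0.071]
tool_rot: [[0.241, -0.97, -0.001], [-0.97, -0.241, 0.0], [-0.001, 0.001, -1.0]]
ft_force: [0.4, -0.6, 0.7]
opening: 0.0856
```

>>> carry_out(
  targets=[
    [1, [0, 0, -1.5], 0],
    [1, [0, 0, -3.5], 0],
    [1, [0, 0, -6], 0],
    [1, [0, 0, -8.5], 0],
    [1, [0, 0, -10.5], 0],
    [1, [0, 0, -11.5], 0],
    [1, [0, 0, -12], 0],
    [1, [0, 0, -12], 0],
    [1, [0, 0, -12], 0],
    [1, [0, 0, -12], 0],
  ],
)

```text
time: 18.65
eef_pos: [0.5135, -0.2553, 0.1892]
tool_rot: [[0.242, -0.97, -0.002], [-0.97, -0.242, 0.001], [-0.001, 0.002, -1.0]]
ft_force: [0.5, -0.4, -0.3]
opening: 0.0855
```

Run:
```python
from h import *
s,im=snap("wrist","w10"); print(s["time"],s["eef_pos"],s["opening"],s["ft_force"].round(1))
d=np.array([.6014,.038,.19])-s["eef_pos"]; print("to ring",d@s["tool_rot"]*100)
```

```text
18.65 [ 0.51351428 -0.25530927  0.1892369 ] 0.08547701953550174 [ 0.5 -0.4 -0.3]
to ring [-26.34026141 -15.61195922  -0.07370574]
```

View pics/w10.png

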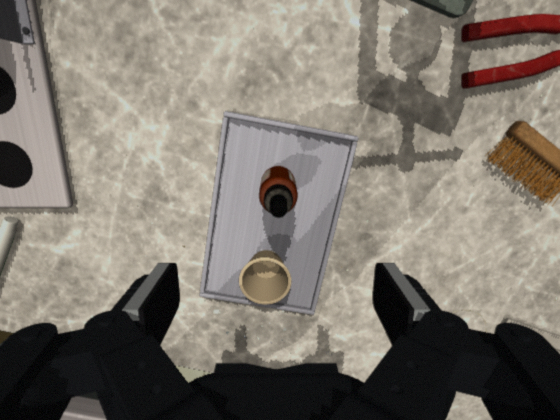

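The bottle at (278,190) and the crucible at (265,280) both stand in the tray. Now to the ring, turning the jaws along the stand's x.

>>> carry_out(
  targets=[
    [1, [-1.1, -0.7, 0], -0.1],
    [1, [-3.3, -2, 0], -0.25],
    [1, [-6.5, -3.9, 0], -0.4],
    [1, [-10, -6, 0], -0.54],
    [1, [-13.5, -8, 0], -0.68],
    [1, [-17, -10.1, 0], -0.82],
    [1, [-20.5, -12.2, 0], -0.96],
    [1, [-23.5, -13.9, 0], -1.1],
    [1, [-25.5, -15.1, 0], -1.24],
    [1, [-26.3, -15.6, 0], -1.38],
  ],
)

```text
time: 19.7
eef_pos: [0.6022, 0.0419, 0.1896]
tool_rot: [[0.998, 0.064, -0.001], [0.064, -0.998, 0.002], [-0.001, -0.002, -1.0]]
ft_force: [-0.6, 0.1, -0.1]
opening: 0.0852
```

>>> carry_out(
  targets=[
    [1, [0, 0, 0], -0.1],
    [1, [0, 0, 0], -0.19],
    [1, [0, 0, 0], -0.19],
    [1, [0, 0, 0], -0.19],
    [1, [0, 0, 0], -0.19],
    [1, [0, 0, 0], -0.19],
    [1, [0, 0, 0], -0.19],
    [1, [0, 0, 0], -0.19],
    [1, [0, 0, 0], -0.19],
    [1, [0, 0, 0], -0.19],
  ],
)

```text
time: 20.7
eef_pos: [0.6022, 0.0371, 0.1906]
tool_rot: [[0.971, 0.241, 0.0], [0.241, -0.971, 0.0], [0.0, -0.0, -1.0]]
ft_force: [-0.5, 0.2, -0.5]
opening: 0.0853
```

Run:
```python
from ov import *
s,im=snap("wrist","w11"); print(s["time"],s["eef_pos"],s["opening"],s["ft_force"].round(1),s["tool_rot"].round(3).tolist())
C=cam("wrist",s); st=[.5312,.019,np.radians(13.97)]; r=(.6014,.038)
cur=[(circ(r,.0275,.067),(255,255,0)),(circ(r,.0275,.012),(255,255,0)),(circ(s["eef_pos"],.003,.067),(0,0,255)),(tr3(st,box(.1175,.052,.012,.01)),(0,0,255)),(tr3(st,box(.028,.002,.057,.07,.038)),(0,255,0)),(tr3(st,box(.028,.002,.057,.07,-.038)),(0,255,0))]
for x in(.005,-.065): cur.append((circ(tr3(st,(x,0,0))[0],.023,.012),(255,0,255)))
draw(im[:,:,::-1].copy(),C,cur,2.,100,20,500,310,"pics/o11.png")
```

```text
20.7 [0.60224903 0.0371303  0.19060766] 0.08532353172525549 [-0.5  0.2 -0.5] [[0.971, 0.241, 0.0], [0.241, -0.971, 0.0], [0.0, -0.0, -1.0]]
```

View pics/o11.png

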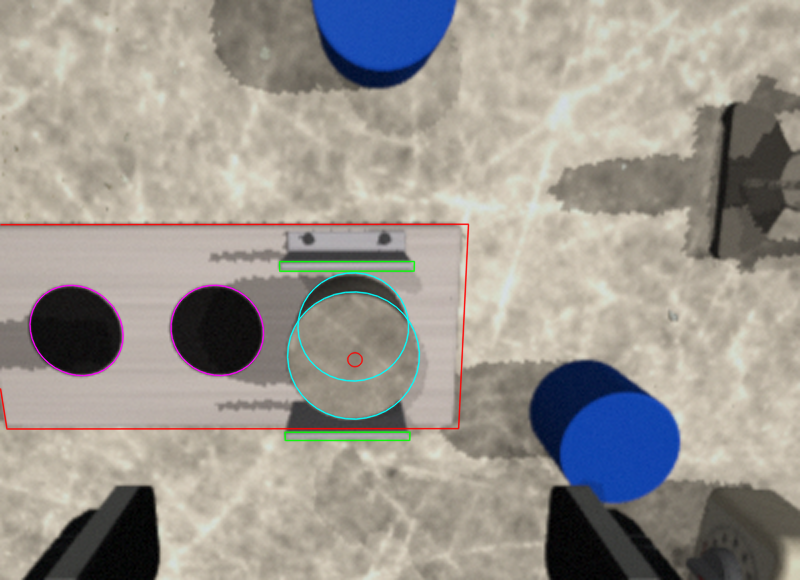

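The jaws are aligned, the front and middle pads are empty, and the ring is where I expected. Going down over it with one finger in front and one behind.

>>> carry_out(
  targets=[
    [1, [-0.06, -0.11, 1.5], 0],
    [1, [-0.06, -0.11, 3.5], 0],
    [1, [-0.06, -0.11, 5.8], 0],
    [1, [-0.06, -0.11, 8], 0],
    [1, [-0.06, -0.11, 10], 0],
    [1, [-0.06, -0.11, 12], 0],
    [1, [-0.06, -0.11, 13.8], 0],
    [1, [-0.06, -0.11, 15.3], 0],
    [1, [-0.06, -0.11, 16.3], 0],
    [1, [-0.06, -0.11, 16.5], 0],
  ],
)

```text
time: 21.75
eef_pos: [0.6, 0.038, 0.0237]
tool_rot: [[0.971, 0.241, -0.003], [0.241, -0.971, -0.0], [-0.003, -0.0, -1.0]]
ft_force: [-0.8, 0.5, 0.2]
opening: 0.0853
```

Run:
```python
from h import *
s,im=snap("wrist","w12"); print(s["time"],s["eef_pos"],s["opening"],s["ft_force"].round(1))
```

```text
21.75 [0.59998937 0.03796571 0.02370363] 0.08529014736335412 [-0.8  0.5  0.2]
```

View pics/w12.png

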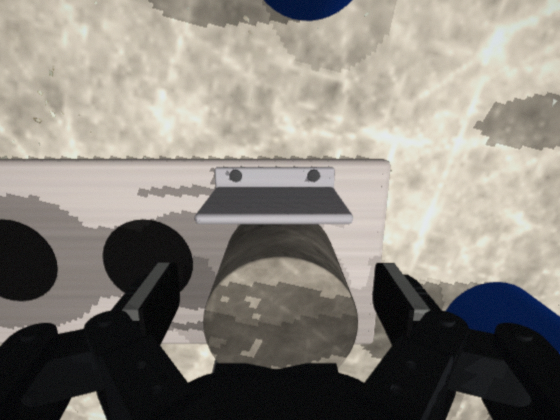

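>>> carry_out(
  targets=[
    [0.75, [0, 0, 0], 0],
    [0.6, [0, 0, 0], 0],
    [0.45, [0, 0, 0], 0],
    [0.3, [0, 0, 0], 0],
    [0.3, [0, 0, 0], 0],
    [0.3, [0, 0, 0], 0],
    [0.3, [0, 0, 0], 0],
    [0.3, [0, 0, 0], 0],
    [0.3, [0, 0, 0], 0],
    [0.3, [0, 0, 0], 0],
  ],
)

```text
time: 22.8
eef_pos: [0.6028, 0.0382, 0.027]
tool_rot: [[0.971, 0.241, 0.003], [0.241, -0.971, 0.0], [0.003, 0.0, -1.0]]
ft_force: [-0.6, -0.5, 5.8]
opening: 0.0538
```

>>> carry_out(
  targets=[
    [0.3, [0, 0, -0.3], 0],
    [0.3, [0, 0, -0.8], 0],
    [0.3, [0, 0, -1.6], 0],
    [0.3, [0, 0, -2.6], 0],
    [0.3, [0, 0, -4], 0],
    [0.3, [0, 0, -5.5], 0],
    [0.3, [0, 0, -7], 0],
    [0.3, [0, 0, -8.5], 0],
    [0.3, [0, 0, -9.6], 0],
    [0.3, [0, 0, -10], 0],
  ],
)

```text
time: 23.8
eef_pos: [0.6027, 0.0382, 0.1278]
tool_rot: [[0.971, 0.241, 0.003], [0.241, -0.971, 0.0], [0.003, 0.0, -1.0]]
ft_force: [-0.0, 0.1, -1.2]
opening: 0.0539
```

Run:
```python
from h import *
s,im=snap("wrist","w13"); print(s["time"],s["eef_pos"],s["opening"],s["ft_force"].round(1),s["tool_rot"].round(3).tolist())
s,im=snap("side","d13");crop("d13",140,120,400,320,3)
s,im=snap("scene","s13");crop("s13",120,160,320,320,4)
```

```text
23.8 [0.6026578  0.03819177 0.12782933] 0.053943735775000584 [-0.   0.1 -1.2] [[0.971, 0.241, 0.003], [0.241, -0.971, 0.0], [0.003, 0.0, -1.0]]
```

View pics/w13.png

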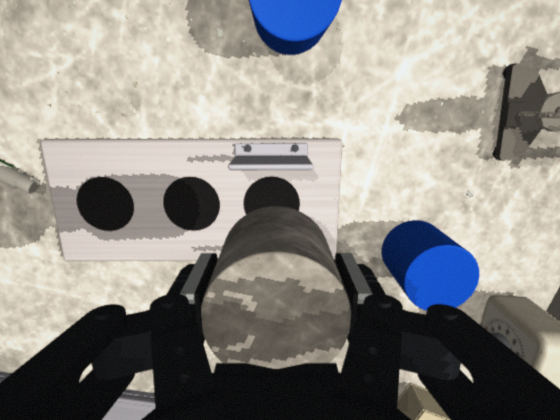

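View pics/s13_c120_160.png

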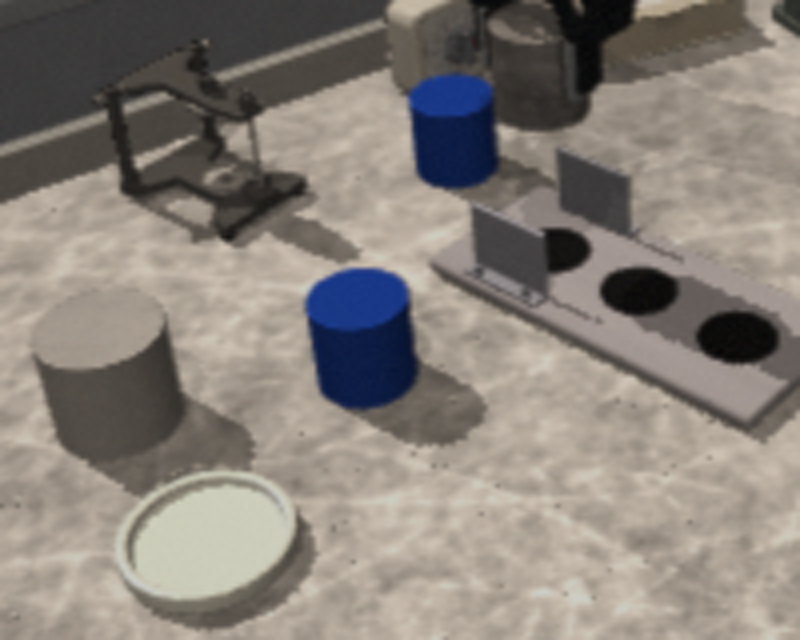

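View pics/d13_c140_120.png

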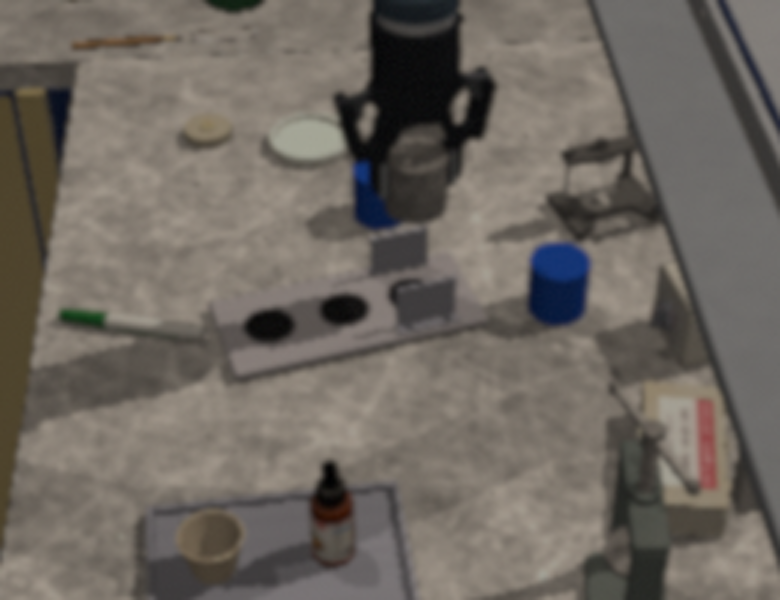

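The ring is held (54 mm opening) and hangs upright, and the rear pad is empty. I'll move towards the cradle with more height and look.

>>> carry_out(
  targets=[
    [0.3, [0, -0.3, -1.5], 0],
    [0.3, [-0.4, -1.5, -3.2], 0],
    [0.3, [-1.1, -4, -4.5], 0],
    [0.3, [-1.9, -6.7, -5], 0],
    [0.3, [-2.7, -9.5, -5], 0],
    [0.3, [-3.5, -12.3, -5], 0],
    [0.3, [-4.2, -14.8, -5], 0],
    [0.3, [-4.7, -16.7, -5], 0],
    [0.3, [-5, -17.7, -5], 0],
    [0.3, [-5.1, -18, -5], 0],
  ],
)

```text
time: 24.95
eef_pos: [0.5078, 0.2027, 0.1766]
tool_rot: [[0.97, 0.244, 0.001], [0.244, -0.97, 0.001], [0.001, -0.001, -1.0]]
ft_force: [0.0, -0.1, -0.6]
opening: 0.0537
```

>>> carry_out(
  targets=[
    [0.3, [0, 0, 0], 0],
    [0.3, [0, 0, 0], 0],
    [0.3, [0, 0, 0], 0],
    [0.3, [0, 0, 0], 0],
    [0.3, [0, 0, 0], 0],
    [0.3, [0, 0, 0], 0],
    [0.3, [0, 0, 0], 0],
    [0.3, [0, 0, 0], 0],
    [0.3, [0, 0, 0], 0],
    [0.3, [0, 0, 0], 0],
  ],
)

```text
time: 25.95
eef_pos: [0.5086, 0.2005, 0.1756]
tool_rot: [[0.971, 0.241, -0.0], [0.241, -0.971, 0.0], [0.0, -0.0, -1.0]]
ft_force: [-0.3, 0.0, -0.6]
opening: 0.0539
```

Run:
```python
from h import *
s,im=snap("wrist","w14"); print(s["time"],s["eef_pos"],s["opening"],s["ft_force"].round(1),s["tool_rot"].round(3).tolist())
```

```text
25.95 [0.50857286 0.20052468 0.17557175] 0.0538897450223689 [-0.3  0.  -0.6] [[0.971, 0.241, -0.0], [0.241, -0.971, 0.0], [0.0, -0.0, -1.0]]
```

View pics/w14.png

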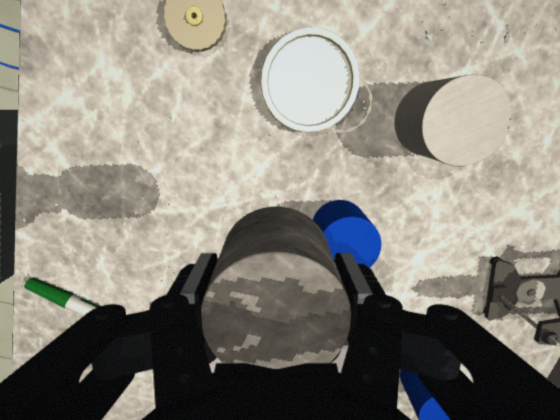

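The cradle is at about (310,79), the big ring's top at (467,120) and the blue ring at (350,235). Fitting them now.

Run:
```python
from ov import *
d=np.load("pics/w14.npz"); im=d["im"]; s=dict(tool_rot=d["R"],eef_pos=d["p"]); C=cam("wrist",s)
c0=back(C,[(310,79)],.013)[0]; print("cradle guess",c0)
# bright interior edge fit: sample radial max gradient in world rays, outer edge r~.043
g=cv2.GaussianBlur(im,(3,3),0).astype(float).mean(2)
c=c0[:2].copy()
for it in range(4):
    pts=[]
    for a in np.linspace(0,2*np.pi,72,endpoint=False):
        rr=np.linspace(.037,.049,49); P=np.c_[c[0]+rr*np.cos(a),c[1]+rr*np.sin(a),np.full(49,.013)]
        u=proj(C,P).astype(np.float32); v=cv2.remap(g.astype(np.float32),u[None,:,0],u[None,:,1],cv2.INTER_LINEAR)[0]
        k=np.argmin(np.gradient(v)); pts.append(P[k,:2])
    w=np.array(pts); f=lambda q:np.hypot(*(w-q[:2]).T)-q[2]
    r=least_squares(f,[*c,.043],loss="soft_l1",f_scale=.001); c=r.x[:2]; print(r.x, np.median(abs(f(r.x))))
b=back(C,[(467,120)],.062)[0]; print("big ring",b)
cur=[(circ(c,.043,.013),(0,0,255)),(circ(c,.037,.013),(0,255,0)),(circ(c,.037,.008),(255,0,0)),(circ(b,.0335,.062),(0,255,255)),(circ(b,.0335,0),(0,255,255))]
draw(im[:,:,::-1].copy(),C,cur,2.5,220,0,540,200,"pics/o14.png")
t=np.array([c[0],c[1],.1756])-s["eef_pos"]; print(t@s["tool_rot"]*100)
```

```text
cradle guess [0.51293062 0.30174452 0.013     ]
[0.51327741 0.30004596 0.04220119] 0.00023984146970979295
[0.51338304 0.29986679 0.04217006] 0.00019198367144656475
[0.51338906 0.29984654 0.04221171] 0.00020986880461801652
[0.51338288 0.29984239 0.04221766] 0.00021481719120704582
big ring [0.63143253 0.2975502  0.062     ]
[ 2.85766004e+00 -9.52392897e+00 -2.54573125e-03]
```

View pics/o14.png

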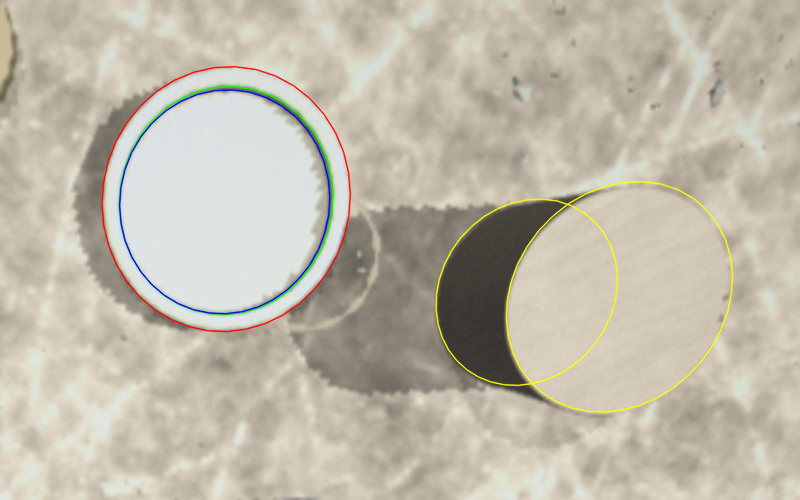

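Run:
```python
from ov import *
d=np.load("pics/w11.npz"); s=dict(tool_rot=d["R"],eef_pos=d["p"]); C=cam("wrist",s)
im=cv2.imread("pics/w14.png")
d=np.load("pics/w14.npz"); s4=dict(tool_rot=d["R"],eef_pos=d["p"]); C4=cam("wrist",s4)
print(back(C,[(290,21)],.055), back(C4,[(354,242)],.055))
P=cam("scene"); print("scene base", back(P,[(211,243)],.03))
```

```text
[[0.57894801 0.17147598 0.055     ]] [[0.58177749 0.18037782 0.055     ]]
scene base [[0.58022078 0.17397409 0.03      ]]
```

>>> carry_out(
  targets=[
    [0.3, [0.3, -1, 0], -0.1],
    [0.3, [0.7, -2.3, 0], -0.2],
    [0.3, [1.1, -3.8, 0], -0.3],
    [0.3, [1.6, -5.3, 0], -0.4],
    [0.3, [2, -6.8, 0], -0.5],
    [0.3, [2.4, -8.2, 0], -0.6],
    [0.3, [2.7, -9.2, 0], -0.7],
    [0.3, [2.85, -9.5, 0], -0.8],
    [0.3, [2.85, -9.5, 0], -0.8],
    [0.3, [2.85, -9.5, 0], -0.8],
  ],
)

```text
time: 27.0
eef_pos: [0.5134, 0.2991, 0.1754]
tool_rot: [[0.506, 0.863, -0.0], [0.863, -0.506, -0.0], [-0.001, -0.0, -1.0]]
ft_force: [0.2, 0.1, -2.4]
opening: 0.0536
```

>>> carry_out(
  targets=[
    [0.3, [0, 0, 0.5], 0],
    [0.3, [0, 0, 1.5], 0],
    [0.3, [0, 0, 3], 0],
    [0.3, [0, 0, 4.8], 0],
    [0.3, [0, 0, 6.8], 0],
    [0.3, [0, 0, 8.5], 0],
    [0.3, [0, 0, 10], 0],
    [0.3, [0, 0, 11.2], 0],
    [0.3, [0, 0, 12], 0],
    [0.3, [0, 0, 12], 0],
  ],
)

```text
time: 28.0
eef_pos: [0.5125, 0.299, 0.0541]
tool_rot: [[0.504, 0.864, -0.002], [0.864, -0.504, -0.001], [-0.002, -0.001, -1.0]]
ft_force: [-0.1, -0.8, -1.4]
opening: 0.0544
```

Run:
```python
from ov import *
s,im=snap("wrist","w15"); print(s["time"],s["eef_pos"],s["opening"],s["ft_force"].round(1),s["tool_rot"].round(3).tolist())
C=cam("wrist",s); c=(.5134,.2998)
cur=[(circ(c,.043,.013),(0,0,255)),(circ(c,.037,.008),(255,0,0)),(circ(s["eef_pos"],.0275,s["eef_pos"][2]-.015),(0,255,0)),(circ(s["eef_pos"],.0275,s["eef_pos"][2]+.04),(0,255,0))]
draw(im[:,:,::-1].copy(),C,cur,1.4,0,0,560,420,"pics/o15.png")
t=np.array([c[0],c[1],.025])-s["eef_pos"]; print(t@s["tool_rot"]*100)
snap("scene","s15");crop("s15",120,200,320,340,4)
```

```text
28.0 [0.51248996 0.29896114 0.05406817] 0.05437023455342155 [-0.1 -0.8 -1.4] [[0.504, 0.864, -0.002], [0.864, -0.504, -0.001], [-0.002, -0.001, -1.0]]
[0.12503709 0.04019434 2.90648455]
```

View pics/o15.png

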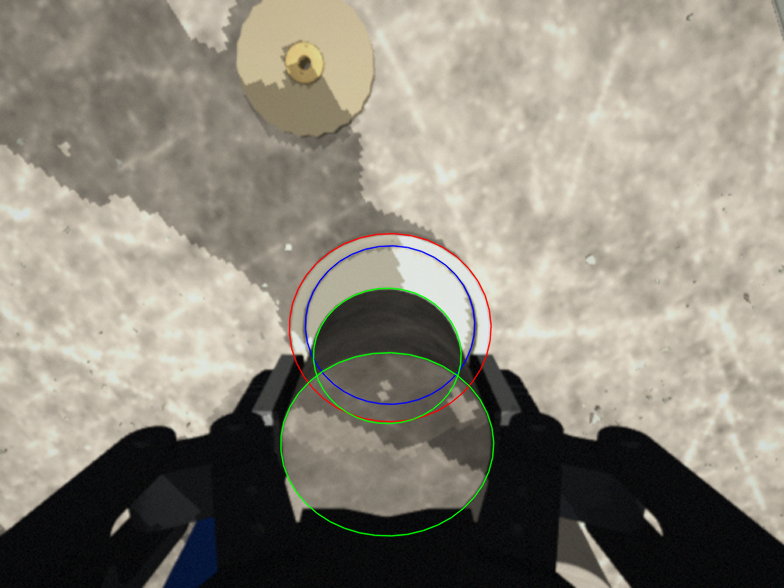

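View pics/s15_c120_200.png

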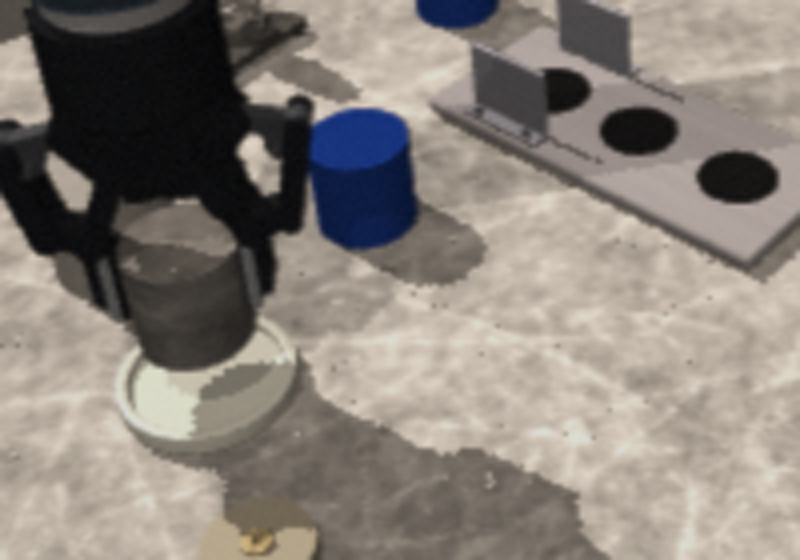

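The ring hangs centred over the cradle. I'll lower it slowly.

>>> carry_out(
  targets=[
    [0.3, [0.1, 0, 0.5], 0],
    [0.3, [0.1, 0, 1], 0],
    [0.3, [0.1, 0, 1.5], 0],
    [0.3, [0.1, 0, 2], 0],
    [0.3, [0.1, 0, 2.4], 0],
    [0.3, [0.1, 0, 2.7], 0],
    [0.3, [0.1, 0, 2.8], 0],
    [0.3, [0.1, 0, 2.8], 0],
    [0.3, [0.1, 0, 2.8], 0],
    [0.3, [0.1, 0, 2.8], 0],
  ],
)

```text
time: 29.1
eef_pos: [0.5141, 0.3006, 0.0279]
tool_rot: [[0.504, 0.864, 0.0], [0.864, -0.504, 0.0], [0.001, 0.0, -1.0]]
ft_force: [-0.3, 0.1, -1.3]
opening: 0.0535
```

>>> carry_out(
  targets=[
    [0.3, [0, 0, 0.05], 0],
    [0.3, [0, 0, 0.1], 0],
    [0.3, [0, 0, 0.15], 0],
    [0.3, [0, 0, 0.2], 0],
    [0.3, [0, 0, 0.25], 0],
    [0.3, [0, 0, 0.25], 0],
    [0.3, [0, 0, 0.25], 0],
    [0.3, [0, 0, 0.25], 0],
    [0.3, [0, 0, 0.25], 0],
    [0.3, [0, 0, 0.25], 0],
  ],
)

```text
time: 30.1
eef_pos: [0.5139, 0.3004, 0.0251]
tool_rot: [[0.504, 0.864, 0.0], [0.864, -0.504, 0.0], [0.0, -0.0, -1.0]]
ft_force: [0.5, 0.1, -1.3]
opening: 0.0538
```

>>> carry_out(
  targets=[
    [0.3, [0, 0, 0.05], 0],
    [0.3, [0, 0, 0.1], 0],
    [0.3, [0, 0, 0.15], 0],
    [0.3, [0, 0, 0.2], 0],
    [0.3, [0, 0, 0.25], 0],
    [0.3, [0, 0, 0.25], 0],
    [0.3, [0, 0, 0.25], 0],
    [0.3, [0, 0, 0.25], 0],
    [0.3, [0, 0, 0.25], 0],
    [0.3, [0, 0, 0.25], 0],
  ],
)

```text
time: 31.1
eef_pos: [0.5139, 0.3004, 0.023]
tool_rot: [[0.504, 0.864, -0.0], [0.864, -0.504, -0.0], [-0.0, 0.0, -1.0]]
ft_force: [-1.9, -2.3, 5.6]
opening: 0.0541
```

Contact with 5.6 N at z 0.023, as expected for the cradle floor. Releasing.

>>> carry_out(
  targets=[
    [0.7, [0, 0, 0], 0],
    [0.8, [0, 0, 0], 0],
    [0.9, [0, 0, 0], 0],
    [1, [0, 0, 0], 0],
    [1, [0, 0, 0], 0],
    [1, [0, 0, 0], 0],
    [1, [0, 0, -0.5], 0],
    [1, [0, 0, -1.5], 0],
    [1, [0, 0, -3], 0],
    [1, [0, 0, -5], 0],
  ],
)

```text
time: 32.1
eef_pos: [0.5136, 0.3003, 0.0736]
tool_rot: [[0.503, 0.864, -0.001], [0.864, -0.503, -0.0], [-0.001, -0.0, -1.0]]
ft_force: [0.6, 0.4, 0.9]
opening: 0.0853
```

>>> carry_out(
  targets=[
    [1, [0, 0, -2.5], 0],
    [1, [0, 0, -5], 0],
    [1, [0, 0, -7.5], 0],
    [1, [0, 0, -10], 0],
    [1, [0, 0, -11.5], 0],
    [1, [0, 0, -12], 0],
    [1, [0, 0, -12], 0],
    [1, [0, 0, -12], 0],
    [1, [0, 0, -12], 0],
    [1, [0, 0, -12], 0],
  ],
)

```text
time: 33.1
eef_pos: [0.5132, 0.2999, 0.1911]
tool_rot: [[0.504, 0.864, -0.002], [0.864, -0.504, -0.001], [-0.002, -0.001, -1.0]]
ft_force: [0.1, 0.4, -0.1]
opening: 0.0852
```

Run:
```python
from ov import *
s,im=snap("wrist","w16"); print(s["time"],s["eef_pos"],s["opening"],s["ft_force"].round(1),s["tool_rot"].round(3).tolist())
C=cam("wrist",s); c=(.5134,.2998); p=(.5139,.3004)
cur=[(circ(c,.043,.013),(0,0,255)),(circ(c,.037,.008),(255,0,0)),(circ(p,.0275,.008),(0,255,0)),(circ(p,.0275,.063),(0,255,0))]
draw(im[:,:,::-1].copy(),C,cur,1.4,0,0,560,420,"pics/o16.png")
```

```text
33.1 [0.5131623  0.29994878 0.19112733] 0.0852120045196232 [ 0.1  0.4 -0.1] [[0.504, 0.864, -0.002], [0.864, -0.504, -0.001], [-0.002, -0.001, -1.0]]
```

View pics/o16.png

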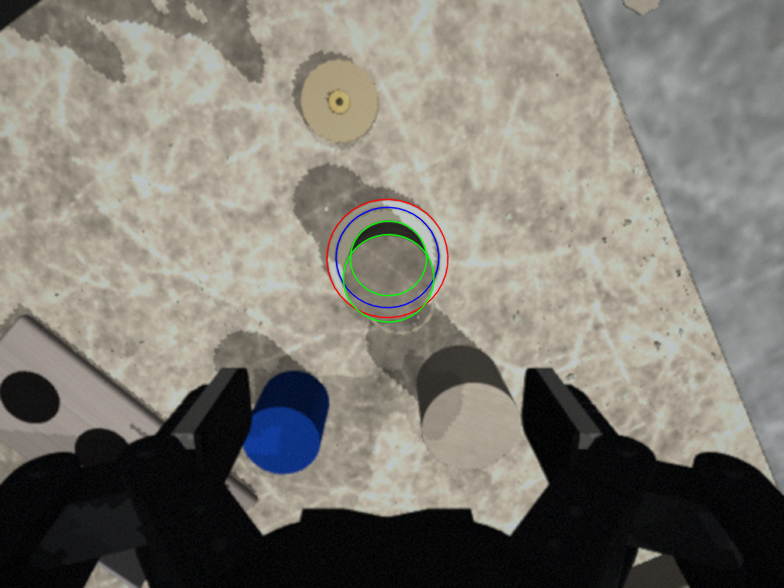

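The ring stands centred inside the cradle's rim, upright and clear of the fingers. Now I'll fetch the bottle, turning the jaws back to the earlier heading on the way.

>>> carry_out(
  targets=[
    [1, [-1, 0.6, 0], 0.1],
    [1, [-3, 1.8, 0], 0.24],
    [1, [-6, 3.5, 0], 0.38],
    [1, [-9, 5.3, 0], 0.52],
    [1, [-12, 7, 0], 0.66],
    [1, [-15, 8.8, 0], 0.8],
    [1, [-18, 10.5, 0], 0.94],
    [1, [-21, 12.3, 0], 1.08],
    [1, [-23.5, 13.8, 0], 1.2],
    [1, [-25, 14.7, 0], 1.3],
  ],
)

```text
time: 34.15
eef_pos: [0.5146, 0.0069, 0.1922]
tool_rot: [[0.965, -0.262, -0.001], [-0.262, -0.965, -0.001], [-0.0, 0.001, -1.0]]
ft_force: [0.1, 0.4, 0.7]
opening: 0.0855
```

Run:
```python
from ov import *
s=observe(); print(s["time"],s["eef_pos"],s["joint_positions"].round(1))
R0=s["tool_rot"]; t=np.array([.5144,-.2557,.19])-s["eef_pos"]; print(t@R0*100)
x=np.array([.241,-.9705,0]); print("turn",np.arctan2(x@R0[:,1],x@R0[:,0]))
```

```text
34.15 [0.51456385 0.00694505 0.19219135] [-6.200e+00  9.800e+00  9.000e-01  1.123e+02 -1.000e-01  5.800e+01
 -2.050e+01]
[ 6.87054555 25.3496517   0.25156877]
turn 1.0621045087171717
```

>>> carry_out(
  targets=[
    [1, [0.3, 1, 0.2], 0.1],
    [1, [0.9, 3.4, 0.2], 0.22],
    [1, [1.8, 6.6, 0.2], 0.34],
    [1, [2.7, 9.9, 0.2], 0.46],
    [1, [3.6, 13.2, 0.2], 0.58],
    [1, [4.5, 16.5, 0.2], 0.7],
    [1, [5.4, 19.8, 0.2], 0.82],
    [1, [6.2, 22.8, 0.2], 0.94],
    [1, [6.7, 24.7, 0.2], 1.04],
    [1, [6.87, 25.4, 0.2], 1.07],
  ],
)

```text
time: 35.15
eef_pos: [0.516, -0.2558, 0.1903]
tool_rot: [[0.236, -0.972, -0.001], [-0.972, -0.236, -0.001], [0.001, 0.001, -1.0]]
ft_force: [-0.1, -0.3, -0.6]
opening: 0.0852
```

>>> carry_out(
  targets=[
    [1, [0, 0, 0], 0],
    [1, [0, 0, 0], 0],
    [1, [0, 0, 0], 0],
    [1, [0, 0, 0], 0],
    [1, [0, 0, 0], 0],
    [1, [0, 0, 0], 0],
    [1, [0, 0, 0], 0],
    [1, [0, 0, 0], 0],
    [1, [0, 0, 0], 0],
    [1, [0, 0, 0], 0],
  ],
)

```text
time: 36.15
eef_pos: [0.5169, -0.2528, 0.1906]
tool_rot: [[0.241, -0.97, -0.0], [-0.97, -0.241, 0.0], [-0.0, 0.0, -1.0]]
ft_force: [-0.3, 0.5, -0.1]
opening: 0.0854
```

Run:
```python
from ov import *
s,im=snap("wrist","w17"); print(s["time"],s["eef_pos"],s["opening"],s["tool_rot"].round(3).tolist())
C=cam("wrist",s); b=(.5144,-.2557); c=(.4239,-.2652)
cur=[(circ(b,.0165,.005),(255,128,0)),(circ(b,.0165,.065),(255,128,0)),(circ(b,.006,.107),(0,255,0)),(circ(c,.0255,.045),(0,255,255)),(circ(c,.018,.005),(0,255,255))]
draw(im[:,:,::-1].copy(),C,cur,2.5,160,110,420,330,"pics/o17.png")
R0=s["tool_rot"]; t=np.array([.5144,-.2557,.0415])-s["eef_pos"]; print(t@R0*100)
x=np.array([.241,-.9705,0]); print("turn",np.arctan2(x@R0[:,1],x@R0[:,0]))
```

```text
36.15 [ 0.51688128 -0.25276139  0.19055699] 0.08537526632816737 [[0.241, -0.97, -0.0], [-0.97, -0.241, 0.0], [-0.0, 0.0, -1.0]]
[ 0.22575454  0.31134669 14.90569934]
turn 0.00037011979380478327
```

View pics/o17.png

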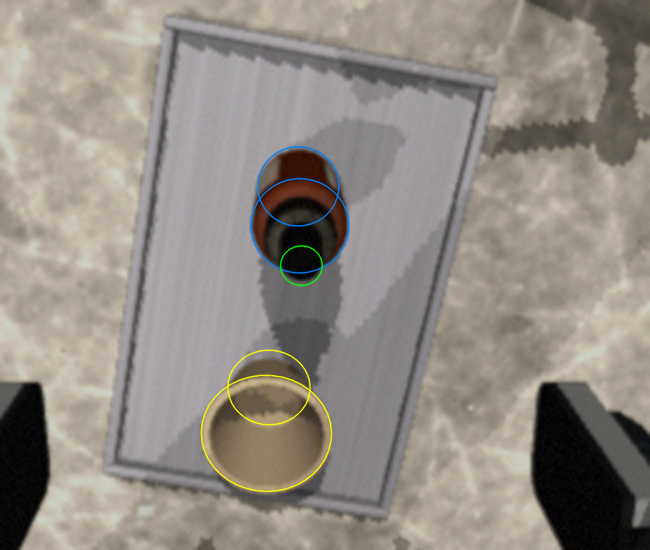

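Bottle and crucible are exactly where I left them. Going down on the bottle.

>>> carry_out(
  targets=[
    [1, [0.2, 0.3, 1.5], 0],
    [1, [0.2, 0.3, 3.5], 0],
    [1, [0.2, 0.3, 5.5], 0],
    [1, [0.2, 0.3, 7.5], 0],
    [1, [0.2, 0.3, 9.5], 0],
    [1, [0.2, 0.3, 11.3], 0],
    [1, [0.2, 0.3, 12.9], 0],
    [1, [0.2, 0.3, 14.1], 0],
    [1, [0.2, 0.3, 14.8], 0],
    [1, [0.2, 0.3, 14.8], 0],
  ],
)

```text
time: 37.2
eef_pos: [0.5137, -0.2551, 0.0414]
tool_rot: [[0.241, -0.97, -0.002], [-0.97, -0.241, 0.001], [-0.001, 0.002, -1.0]]
ft_force: [0.0, -0.1, 0.3]
opening: 0.0851
```

>>> carry_out(
  targets=[
    [0.7, [0, 0, 0], 0],
    [0.5, [0, 0, 0], 0],
    [0.3, [0, 0, 0], 0],
    [0.1, [0, 0, 0], 0],
    [0.1, [0, 0, 0], 0],
    [0.1, [0, 0, 0], 0],
    [0.1, [0, 0, 0], 0],
    [0.1, [0, 0, 0], 0],
    [0.1, [0, 0, 0], 0],
    [0.1, [0, 0, 0], 0],
  ],
)

```text
time: 38.2
eef_pos: [0.5154, -0.256, 0.0436]
tool_rot: [[0.241, -0.97, 0.002], [-0.97, -0.241, -0.001], [0.001, -0.002, -1.0]]
ft_force: [-0.8, -0.5, 5.4]
opening: 0.0303
```

>>> carry_out(
  targets=[
    [0.1, [0, 0, -0.3], 0],
    [0.1, [0, 0, -0.8], 0],
    [0.1, [0, 0, -1.6], 0],
    [0.1, [0, 0, -2.8], 0],
    [0.1, [0, 0, -4.2], 0],
    [0.1, [0, 0, -5.8], 0],
    [0.1, [0, 0, -7.4], 0],
    [0.1, [0, 0, -9], 0],
    [0.1, [0, 0, -10.2], 0],
    [0.1, [0, 0, -10.6], 0],
  ],
)

```text
time: 39.2
eef_pos: [0.5157, -0.256, 0.1511]
tool_rot: [[0.241, -0.97, 0.004], [-0.97, -0.241, -0.001], [0.002, -0.003, -1.0]]
ft_force: [0.9, 0.3, -0.4]
opening: 0.0304
```

Run:
```python
from ov import *
s,im=snap("wrist","w18"); print(s["time"],s["eef_pos"],s["opening"],s["ft_force"].round(1),s["tool_rot"].round(3).tolist())
R0=s["tool_rot"]; t=np.array([.537,.0192,s["eef_pos"][2]])-s["eef_pos"]; print(t@R0*100)
```

```text
39.2 [ 0.51570055 -0.25603896  0.15105463] 0.030371238059876078 [ 0.9  0.3 -0.4] [[0.241, -0.97, 0.004], [-0.97, -0.241, -0.001], [0.002, -0.003, -1.0]]
[-26.19685146  -8.70779942  -0.02643204]
```

View pics/w18.png

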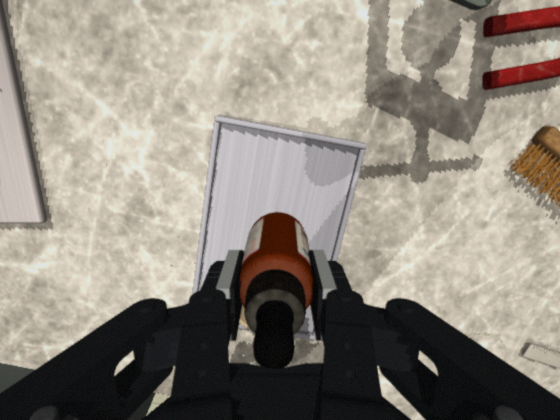

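>>> carry_out(
  targets=[
    [0.1, [-1.1, -0.4, 0], 0],
    [0.1, [-3.3, -1.1, 0], 0],
    [0.1, [-6.5, -2.2, 0], 0],
    [0.1, [-10, -3.4, 0], 0],
    [0.1, [-13.5, -4.5, 0], 0],
    [0.1, [-17, -5.7, 0], 0],
    [0.1, [-20.5, -6.9, 0], 0],
    [0.1, [-23.5, -7.9, 0], 0],
    [0.1, [-25.5, -8.6, 0], 0],
    [0.1, [-26.2, -8.8, 0], 0],
  ],
)

```text
time: 40.25
eef_pos: [0.5355, 0.0249, 0.1475]
tool_rot: [[0.248, -0.969, -0.002], [-0.969, -0.248, 0.002], [-0.002, 0.002, -1.0]]
ft_force: [0.0, 0.7, -1.3]
opening: 0.0304
```

>>> carry_out(
  targets=[
    [0.1, [0, 0, 0], 0],
    [0.1, [0, 0, 0], 0],
    [0.1, [0, 0, 1], 0],
    [0.1, [0, 0, 2.3], 0],
    [0.1, [0, 0, 3.7], 0],
    [0.1, [0, 0, 5], 0],
    [0.1, [0, 0, 6], 0],
    [0.1, [0, 0, 6.8], 0],
    [0.1, [0, 0, 7.2], 0],
    [0.1, [0, 0, 7.2], 0],
  ],
)

```text
time: 41.25
eef_pos: [0.5362, 0.0201, 0.0759]
tool_rot: [[0.242, -0.97, -0.001], [-0.97, -0.242, -0.0], [-0.0, 0.001, -1.0]]
ft_force: [0.0, -0.8, -0.2]
opening: 0.0306
```

Run:
```python
from ov import *
s,im=snap("wrist","w19"); print(s["time"],s["eef_pos"],s["opening"],s["ft_force"].round(1),s["tool_rot"].round(3).tolist())
C=cam("wrist",s); st=[.5312,.019,np.radians(13.97)]; e=s["eef_pos"]; b=e[:2]+[-.001,.0003]; z=e[2]-.0386
cur=[(circ(b,.0165,z),(255,128,0)),(circ(b,.0165,z+.062),(255,128,0))]
for x in(.07,.005,-.065): cur.append((circ(tr3(st,(x,0,0))[0],.023,.012),(255,0,255)))
draw(im[:,:,::-1].copy(),C,cur,2,100,60,460,350,"pics/o19.png")
R0=s["tool_rot"]; t=np.array([.538,.0190,.0506])-e; print(t@R0*100)
```

```text
41.25 [0.53619202 0.02012307 0.07587218] 0.03056812452429015 [ 0.  -0.8 -0.2] [[0.242, -0.97, -0.001], [-0.97, -0.242, -0.0], [-0.0, 0.001, -1.0]]
[ 0.152964   -0.15139377  2.52701629]
```

View pics/o19.png

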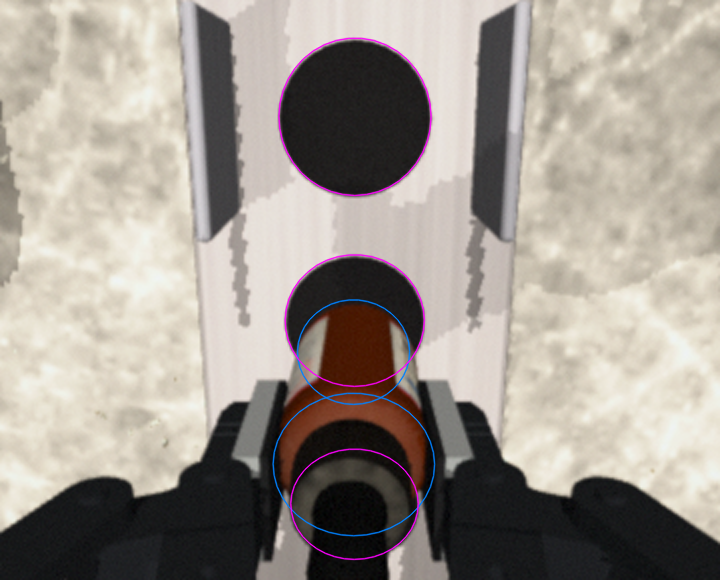

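Pads and bottle match the model. I'll lower with a small shift backwards.

>>> carry_out(
  targets=[
    [0.1, [0.05, -0.12, 0.4], 0],
    [0.1, [0.05, -0.12, 0.9], 0],
    [0.1, [0.05, -0.12, 1.4], 0],
    [0.1, [0.05, -0.12, 1.8], 0],
    [0.1, [0.05, -0.12, 2.1], 0],
    [0.1, [0.05, -0.12, 2.3], 0],
    [0.1, [0.05, -0.12, 2.3], 0],
    [0.1, [0.05, -0.12, 2.3], 0],
    [0.1, [0.05, -0.12, 2.3], 0],
    [0.1, [0.05, -0.12, 2.3], 0],
  ],
)

```text
time: 42.3
eef_pos: [0.5381, 0.02, 0.0538]
tool_rot: [[0.241, -0.97, 0.0], [-0.97, -0.241, 0.0], [-0.0, -0.0, -1.0]]
ft_force: [0.7, -0.3, -1.3]
opening: 0.0299
```

>>> carry_out(
  targets=[
    [0.1, [0, 0, 0.05], 0],
    [0.1, [0, 0, 0.1], 0],
    [0.1, [0, 0, 0.15], 0],
    [0.1, [0, 0, 0.2], 0],
    [0.1, [0, 0, 0.25], 0],
    [0.1, [0, 0, 0.25], 0],
    [0.1, [0, 0, 0.25], 0],
    [0.1, [0, 0, 0.25], 0],
    [0.1, [0, 0, 0.25], 0],
    [0.1, [0, 0, 0.25], 0],
  ],
)

```text
time: 43.3
eef_pos: [0.5379, 0.0199, 0.0511]
tool_rot: [[0.241, -0.97, 0.0], [-0.97, -0.241, 0.0], [-0.0, -0.0, -1.0]]
ft_force: [0.5, 0.6, -0.7]
opening: 0.0301
```

>>> carry_out(
  targets=[
    [0.1, [0, 0, 0.05], 0],
    [0.1, [0, 0, 0.1], 0],
    [0.1, [0, 0, 0.15], 0],
    [0.1, [0, 0, 0.2], 0],
    [0.1, [0, 0, 0.2], 0],
    [0.1, [0, 0, 0.2], 0],
    [0.1, [0, 0, 0.2], 0],
    [0.1, [0, 0, 0.2], 0],
    [0.1, [0, 0, 0.2], 0],
    [0.1, [0, 0, 0.2], 0],
  ],
)

```text
time: 44.3
eef_pos: [0.5384, 0.02, 0.0505]
tool_rot: [[0.241, -0.97, 0.0], [-0.97, -0.241, 0.0], [-0.0, -0.0, -1.0]]
ft_force: [-2.7, -1.0, 8.3]
opening: 0.03
```

Contact with 8 N at z 0.0505. Releasing.

>>> carry_out(
  targets=[
    [0.45, [0, 0, 0], 0],
    [0.55, [0, 0, 0], 0],
    [0.7, [0, 0, 0], 0],
    [0.85, [0, 0, 0], 0],
    [1, [0, 0, 0], 0],
    [1, [0, 0, 0], 0],
    [1, [0, 0, 0], 0],
    [1, [0, 0, -0.5], 0],
    [1, [0, 0, -1.5], 0],
    [1, [0, 0, -3], 0],
  ],
)

```text
time: 45.3
eef_pos: [0.5373, 0.0199, 0.0793]
tool_rot: [[0.241, -0.97, -0.002], [-0.97, -0.241, -0.0], [-0.0, 0.002, -1.0]]
ft_force: [-0.3, 0.5, 0.2]
opening: 0.0854
```

>>> carry_out(
  targets=[
    [1, [0, 0, -1.5], 0],
    [1, [0, 0, -3.5], 0],
    [1, [0, 0, -6], 0],
    [1, [0, 0, -8.5], 0],
    [1, [0, 0, -10.5], 0],
    [1, [0, 0, -11], 0],
    [1, [0, 0, -11], 0],
    [1, [0, 0, -11], 0],
    [1, [0, 0, -11], 0],
    [1, [0, 0, -11], 0],
  ],
)

```text
time: 46.3
eef_pos: [0.537, 0.0198, 0.1878]
tool_rot: [[0.241, -0.97, -0.003], [-0.97, -0.241, -0.0], [-0.0, 0.003, -1.0]]
ft_force: [0.8, -0.3, -0.3]
opening: 0.0855
```

Run:
```python
from ov import *
s,im=snap("wrist","w20"); print(s["time"],s["eef_pos"],s["opening"],s["ft_force"].round(1),s["tool_rot"].round(3).tolist())
C=cam("wrist",s); st=[.5312,.019,np.radians(13.97)]; e=s["eef_pos"]; b=(.5374,.0203)
cur=[(circ(b,.0165,.012),(255,128,0)),(circ(b,.0165,.074),(255,128,0)),(circ(b,.006,.114),(0,255,0))]
for x in(.07,.005,-.065): cur.append((circ(tr3(st,(x,0,0))[0],.023,.012),(255,0,255)))
draw(im[:,:,::-1].copy(),C,cur,2,100,40,460,330,"pics/o20.png")
R0=s["tool_rot"]; t=np.array([.4239,-.2652,.19])-e; print(t@R0*100)
```

```text
46.3 [0.53697469 0.01983539 0.1877735 ] 0.08553323237852208 [ 0.8 -0.3 -0.3] [[0.241, -0.97, -0.003], [-0.97, -0.241, -0.0], [-0.0, 0.003, -1.0]]
[24.92915195 17.85677446 -0.18211199]
```

View pics/o20.png

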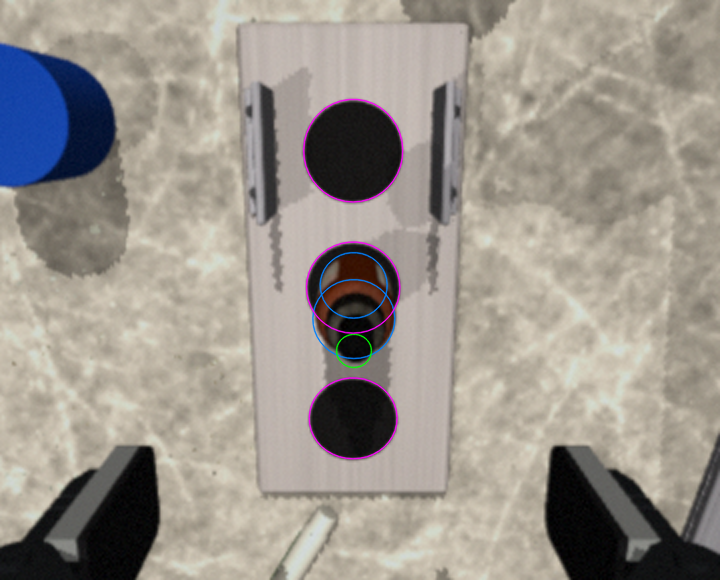

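The bottle stands upright, centred on the middle pad. Next, the crucible.

>>> carry_out(
  targets=[
    [1, [1, 0.7, 0], 0],
    [1, [3, 2.1, 0], 0],
    [1, [6, 4.3, 0], 0],
    [1, [9.3, 6.7, 0], 0],
    [1, [12.7, 9.1, 0], 0],
    [1, [16, 11.5, 0], 0],
    [1, [19.3, 13.8, 0], 0],
    [1, [22.3, 16, 0], 0],
    [1, [24.3, 17.4, 0], 0],
    [1, [24.9, 17.85, 0], 0],
  ],
)

```text
time: 47.35
eef_pos: [0.4221, -0.2689, 0.1891]
tool_rot: [[0.234, -0.972, -0.001], [-0.972, -0.234, -0.001], [0.001, 0.001, -1.0]]
ft_force: [-1.3, -0.6, 0.3]
opening: 0.0851
```

>>> carry_out(
  targets=[
    [1, [0, 0, 0], 0],
    [1, [0, 0, 0], 0],
    [1, [0, 0, 0], 0],
    [1, [0, 0, 1.5], 0],
    [1, [0, 0, 3.5], 0],
    [1, [0, 0, 5.5], 0],
    [1, [0, 0, 7.3], 0],
    [1, [0, 0, 8.5], 0],
    [1, [0, 0, 9], 0],
    [1, [0, 0, 9], 0],
  ],
)

```text
time: 48.35
eef_pos: [0.4248, -0.2641, 0.0986]
tool_rot: [[0.243, -0.97, -0.001], [-0.97, -0.243, 0.001], [-0.001, 0.001, -1.0]]
ft_force: [1.1, -0.4, -0.1]
opening: 0.0854
```

Run:
```python
from ov import *
s,im=snap("wrist","w21"); print(s["time"],s["eef_pos"],s["opening"],s["tool_rot"].round(3).tolist())
C=cam("wrist",s); c=(.4239,-.2652)
cur=[(circ(c,.0255,.045),(0,255,255)),(circ(c,.018,.005),(0,255,255))]
draw(im[:,:,::-1].copy(),C,cur,1.4,0,0,560,420,"pics/o21.png")
R0=s["tool_rot"]; t=np.array([.4239,-.2652,.0206])-s["eef_pos"]; print(t@R0*100)
```

```text
48.35 [ 0.42476377 -0.26405628  0.09855455] 0.08541032978012165 [[0.243, -0.97, -0.001], [-0.97, -0.243, 0.001], [-0.001, 0.001, -1.0]]
[0.09671018 0.10374055 7.79548237]
```

View pics/o21.png

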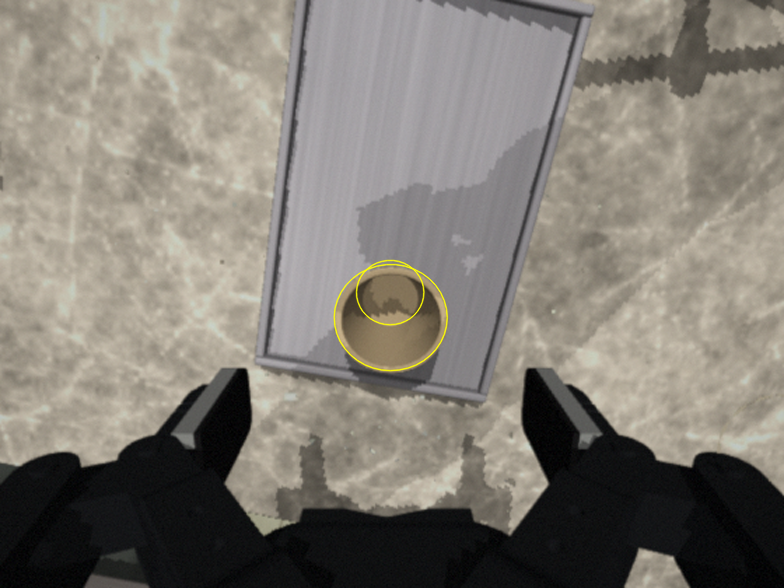

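>>> carry_out(
  targets=[
    [1, [0.1, 0.1, 1], 0],
    [1, [0.1, 0.1, 2.2], 0],
    [1, [0.1, 0.1, 3.5], 0],
    [1, [0.1, 0.1, 4.8], 0],
    [1, [0.1, 0.1, 5.9], 0],
    [1, [0.1, 0.1, 6.8], 0],
    [1, [0.1, 0.1, 7.4], 0],
    [1, [0.1, 0.1, 7.6], 0],
    [1, [0.1, 0.1, 7.6], 0],
    [1, [0.1, 0.1, 7.6], 0],
  ],
)

```text
time: 49.4
eef_pos: [0.4245, -0.2663, 0.0234]
tool_rot: [[0.241, -0.97, 0.001], [-0.97, -0.241, -0.0], [0.001, -0.001, -1.0]]
ft_force: [-0.3, -0.4, 1.0]
opening: 0.0852
```

>>> carry_out(
  targets=[
    [0.7, [0, 0, 0], 0],
    [0.5, [0, 0, 0], 0],
    [0.3, [0, 0, 0], 0],
    [0.2, [0, 0, 0], 0],
    [0.2, [0, 0, 0], 0],
    [0.2, [0, 0, 0], 0],
    [0.2, [0, 0, 0], 0],
    [0.2, [0, 0, 0], 0],
    [0.2, [0, 0, 0], 0],
    [0.2, [0, 0, 0], 0],
  ],
)

```text
time: 50.4
eef_pos: [0.4244, -0.2662, 0.024]
tool_rot: [[0.241, -0.97, 0.001], [-0.97, -0.241, 0.0], [-0.0, -0.001, -1.0]]
ft_force: [-0.8, 1.4, 5.5]
opening: 0.0476
```

>>> carry_out(
  targets=[
    [0.2, [0, 0, -0.3], 0],
    [0.2, [0, 0, -0.8], 0],
    [0.2, [0, 0, -1.6], 0],
    [0.2, [0, 0, -2.8], 0],
    [0.2, [0, 0, -4.2], 0],
    [0.2, [0, 0, -5.8], 0],
    [0.2, [0, 0, -7.4], 0],
    [0.2, [0, 0, -9], 0],
    [0.2, [0, 0, -10.2], 0],
    [0.2, [0, 0, -10.6], 0],
  ],
)

```text
time: 51.4
eef_pos: [0.4252, -0.2667, 0.1313]
tool_rot: [[0.241, -0.97, 0.004], [-0.97, -0.241, -0.001], [0.002, -0.003, -1.0]]
ft_force: [1.0, -0.8, -0.1]
opening: 0.0473
```

Run:
```python
from ov import *
s,im=snap("wrist","w22"); print(s["time"],s["eef_pos"],s["opening"],s["ft_force"].round(1),s["tool_rot"].round(3).tolist())
e=s["eef_pos"]; C=cam("wrist",s)
for dd,col in(((-.0011,.0002),1),):
    c=e[:2]+dd; cur=[(circ(c,.0255,e[2]+.0226),(0,255,255)),(circ(c,.018,e[2]-.0174),(0,255,255))]
draw(im[:,:,::-1].copy(),C,cur,1.4,0,0,560,420,"pics/o22.png")
t=np.array([.470,.0036,e[2]])-e; print(t@s["tool_rot"]*100)
```

```text
51.4 [ 0.42523769 -0.26668579  0.13125231] 0.047312163280936785 [ 1.  -0.8 -0.1] [[0.241, -0.97, 0.004], [-0.97, -0.241, -0.001], [0.002, -0.003, -1.0]]
[-2.51495821e+01 -1.08664111e+01 -1.86421012e-02]
```

View pics/o22.png

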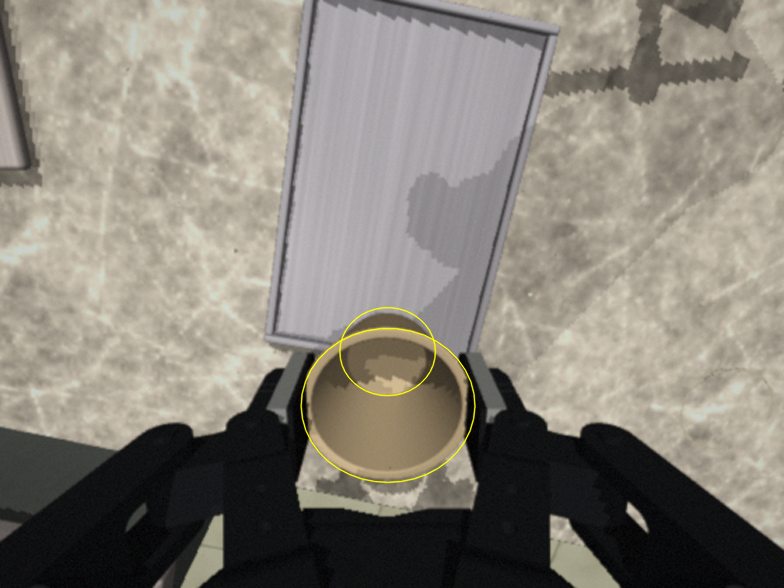

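>>> carry_out(
  targets=[
    [0.2, [-1.1, -0.5, 0], 0],
    [0.2, [-3.3, -1.4, 0], 0],
    [0.2, [-6.3, -2.7, 0], 0],
    [0.2, [-9.6, -4.2, 0], 0],
    [0.2, [-13, -5.6, 0], 0],
    [0.2, [-16.4, -7.1, 0], 0],
    [0.2, [-19.7, -8.5, 0], 0],
    [0.2, [-22.7, -9.8, 0], 0],
    [0.2, [-24.5, -10.6, 0], 0],
    [0.2, [-25.15, -10.8, 0], 0],
  ],
)

```text
time: 52.45
eef_pos: [0.4674, 0.0079, 0.1282]
tool_rot: [[0.247, -0.969, -0.002], [-0.969, -0.247, 0.001], [-0.001, 0.002, -1.0]]
ft_force: [-0.0, -0.2, -0.5]
opening: 0.0471
```

>>> carry_out(
  targets=[
    [0.2, [0, 0, 0], 0],
    [0.2, [0, 0, 0], 0],
    [0.2, [0, 0, 0], 0],
    [0.2, [0, 0, 1], 0],
    [0.2, [0, 0, 2.3], 0],
    [0.2, [0, 0, 3.7], 0],
    [0.2, [0, 0, 5], 0],
    [0.2, [0, 0, 6], 0],
    [0.2, [0, 0, 6.5], 0],
    [0.2, [0, 0, 6.5], 0],
  ],
)

```text
time: 53.45
eef_pos: [0.4674, 0.004, 0.0631]
tool_rot: [[0.241, -0.97, -0.002], [-0.97, -0.241, -0.0], [-0.0, 0.002, -1.0]]
ft_force: [-0.4, -0.6, -0.8]
opening: 0.0472
```

Run:
```python
from ov import *
s,im=snap("wrist","w23"); print(s["time"],s["eef_pos"],s["opening"],s["ft_force"].round(1),s["tool_rot"].round(3).tolist())
C=cam("wrist",s); st=[.5312,.019,np.radians(13.97)]; e=s["eef_pos"]; c=e[:2]
cur=[(circ(c,.0255,e[2]+.021),(0,255,255)),(circ(c,.018,e[2]-.019),(0,255,255))]
for x in(.07,.005,-.065): q=tr3(st,(x,0,0))[0]; cur.append((circ(q,.023,.012),(255,0,255)))
print("front pad",q); draw(im[:,:,::-1].copy(),C,cur,2,100,60,460,350,"pics/o23.png")
t=np.array([.4690,.0036,.031])-e; print(t@s["tool_rot"]*100)
```

```text
53.45 [0.46736554 0.00397657 0.06305008] 0.04719921688470816 [-0.4 -0.6 -0.8] [[0.241, -0.97, -0.002], [-0.97, -0.241, -0.0], [-0.0, 0.002, -1.0]]
front pad [0.46812255 0.0033081  0.        ]
[ 0.07650231 -0.15621791  3.20467632]
```

View pics/o23.png

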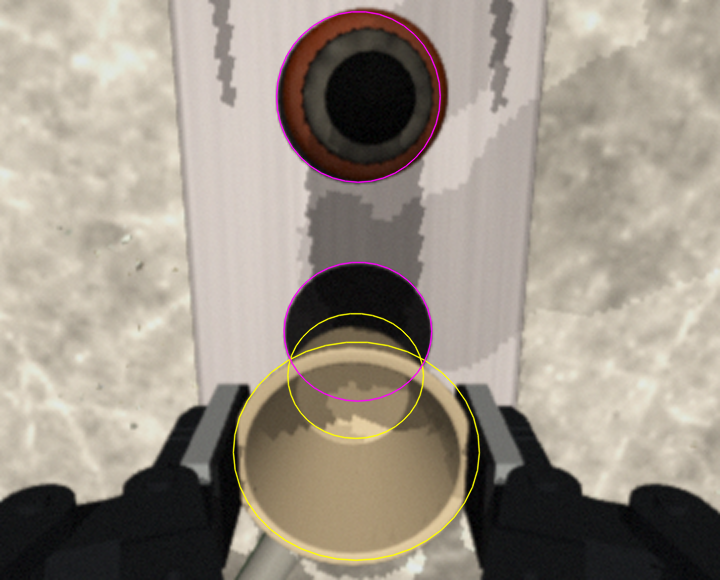

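The cup sits about 1–2 mm in front of my model, so I'll shift 2 mm backwards while lowering.

>>> carry_out(
  targets=[
    [0.2, [0.05, -0.2, 0.5], 0],
    [0.2, [0.05, -0.2, 1], 0],
    [0.2, [0.05, -0.2, 1.6], 0],
    [0.2, [0.05, -0.2, 2.2], 0],
    [0.2, [0.05, -0.2, 2.6], 0],
    [0.2, [0.05, -0.2, 2.9], 0],
    [0.2, [0.05, -0.2, 2.9], 0],
    [0.2, [0.05, -0.2, 2.9], 0],
    [0.2, [0.05, -0.2, 2.9], 0],
    [0.2, [0.05, -0.2, 2.9], 0],
  ],
)

```text
time: 54.5
eef_pos: [0.4704, 0.0041, 0.0353]
tool_rot: [[0.241, -0.97, 0.0], [-0.97, -0.241, 0.0], [0.0, -0.001, -1.0]]
ft_force: [-0.0, -0.4, -0.4]
opening: 0.0471
```

>>> carry_out(
  targets=[
    [0.2, [0, 0, 0.05], 0],
    [0.2, [0, 0, 0.1], 0],
    [0.2, [0, 0, 0.15], 0],
    [0.2, [0, 0, 0.2], 0],
    [0.2, [0, 0, 0.25], 0],
    [0.2, [0, 0, 0.25], 0],
    [0.2, [0, 0, 0.25], 0],
    [0.2, [0, 0, 0.25], 0],
    [0.2, [0, 0, 0.25], 0],
    [0.2, [0, 0, 0.25], 0],
  ],
)

```text
time: 55.5
eef_pos: [0.4702, 0.0041, 0.0326]
tool_rot: [[0.241, -0.97, 0.0], [-0.97, -0.241, 0.0], [-0.0, -0.0, -1.0]]
ft_force: [-0.5, 0.5, 0.1]
opening: 0.0472
```

>>> carry_out(
  targets=[
    [0.2, [0, 0, 0.05], 0],
    [0.2, [0, 0, 0.1], 0],
    [0.2, [0, 0, 0.15], 0],
    [0.2, [0, 0, 0.2], 0],
    [0.2, [0, 0, 0.25], 0],
    [0.2, [0, 0, 0.25], 0],
    [0.2, [0, 0, 0.25], 0],
    [0.2, [0, 0, 0.25], 0],
    [0.2, [0, 0, 0.25], 0],
    [0.2, [0, 0, 0.25], 0],
  ],
)

```text
time: 56.5
eef_pos: [0.4705, 0.0042, 0.031]
tool_rot: [[0.241, -0.97, 0.0], [-0.97, -0.241, 0.0], [-0.0, -0.0, -1.0]]
ft_force: [-1.4, -0.5, 8.4]
opening: 0.0472
```

Run:
```python
from ov import *
s,im=snap("wrist","w24"); print(s["time"],s["eef_pos"],s["ft_force"].round(1))
```

```text
56.5 [0.47047216 0.00415797 0.0310149 ] [-1.4 -0.5  8.4]
```

View pics/w24.png

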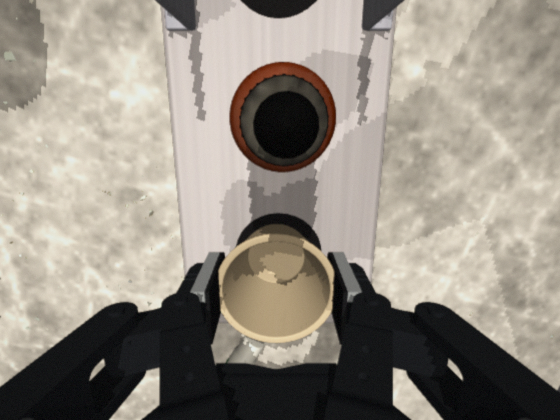

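On the pad with 8 N contact, and the view matches the original grasp picture. Releasing.

>>> carry_out(
  targets=[
    [0.65, [0, 0, 0], 0],
    [0.75, [0, 0, 0], 0],
    [0.85, [0, 0, 0], 0],
    [1, [0, 0, 0], 0],
    [1, [0, 0, 0], 0],
    [1, [0, 0, 0], 0],
    [1, [0, 0, -0.5], 0],
    [1, [0, 0, -1.5], 0],
    [1, [0, 0, -3], 0],
    [1, [0, 0, -5], 0],
  ],
)

```text
time: 57.55
eef_pos: [0.4696, 0.004, 0.0807]
tool_rot: [[0.241, -0.97, -0.001], [-0.97, -0.241, -0.0], [-0.0, 0.001, -1.0]]
ft_force: [0.5, -0.8, -0.1]
opening: 0.0855
```

>>> carry_out(
  targets=[
    [1, [0, 0, -2.5], 0],
    [1, [0, 0, -5], 0],
    [1, [0, 0, -7.5], 0],
    [1, [0, 0, -10], 0],
    [1, [0, 0, -12], 0],
    [1, [0, 0, -12.5], 0],
    [1, [0, 0, -12.5], 0],
    [1, [0, 0, -12.5], 0],
    [1, [0, 0, -12.5], 0],
    [1, [0, 0, -12.5], 0],
  ],
)

```text
time: 58.55
eef_pos: [0.4693, 0.004, 0.2038]
tool_rot: [[0.241, -0.97, -0.003], [-0.97, -0.241, -0.0], [-0.0, 0.003, -1.0]]
ft_force: [-0.1, -0.5, -0.1]
opening: 0.0852
```

Run:
```python
from ov import *
s,im=snap("wrist","w25"); print(s["time"],s["eef_pos"],s["opening"],s["ft_force"].round(1))
C=cam("wrist",s); st=[.5312,.019,np.radians(13.97)]; c=(.4695,.004); b=(.5374,.0203)
cur=[(circ(c,.0255,.052),(0,255,255)),(circ(c,.018,.012),(0,255,255)),(circ(b,.0165,.074),(255,128,0)),(circ(b,.006,.114),(0,255,0))]
for x in(.07,.005,-.065): q=tr3(st,(x,0,0))[0]; cur.append((circ(q,.023,.012),(255,0,255)))
draw(im[:,:,::-1].copy(),C,cur,2.5,160,0,400,235,"pics/o25.png")
s,im=snap("scene","s25");crop("s25",120,160,440,360,2.5)
s,im=snap("side","d25");crop("d25",140,120,400,320,3)
```

```text
58.55 [0.46928508 0.00399845 0.20383535] 0.08524168055710808 [-0.1 -0.5 -0.1]
```

View pics/o25.png

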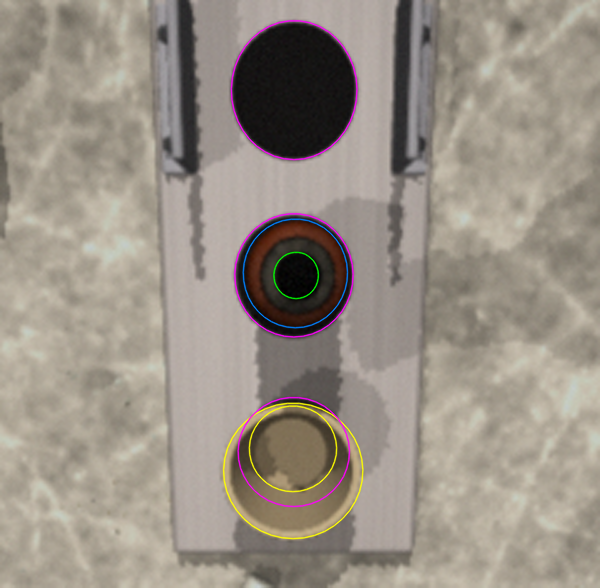

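View pics/s25_c120_160.png

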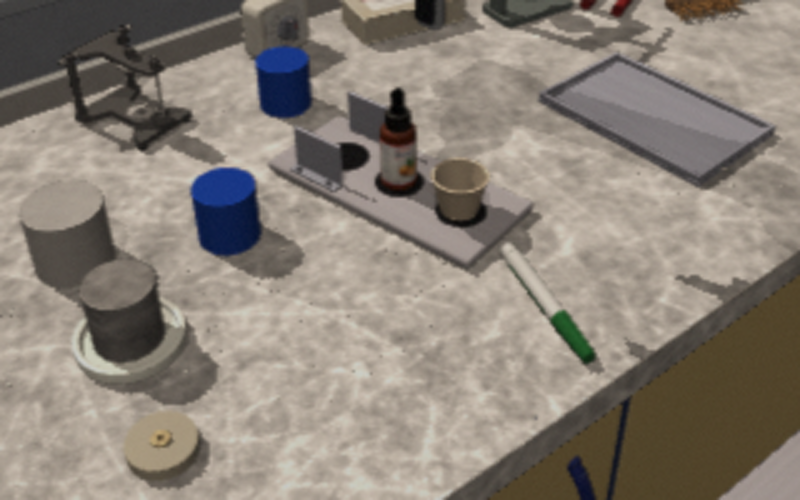

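View pics/d25_c140_120.png

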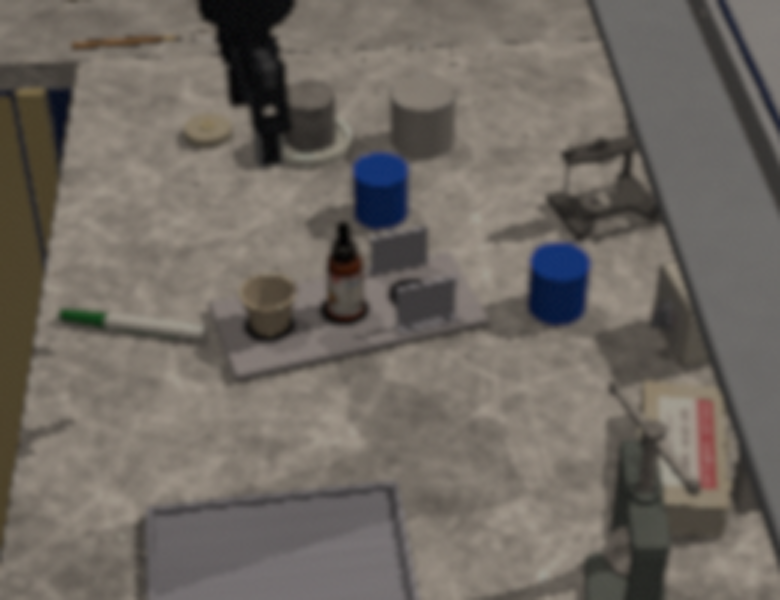

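All three pictures agree. The ring is upright in the cradle, the bottle and crucible are back on their pads, and the big ring and blue look-alikes haven't moved. Handing in.

Run:
```python
from cell import *
print(job_done())
```

```text
the job is handed in; nothing more can be done
None
```

The small ring now stands upright in the cradle, and the crucible and bottle are back on the pads where they started. I handed the job in at about 59 s of the 138 s allowed; the interface gives no verdict.

**Order of work:** I moved the crucible and then the bottle into the tray. Next I took the small ring along the stand's x axis and set it in the cradle. Then the bottle went back on the middle pad and the crucible on the front pad.

**Last checks:**
- **Ring:** it is centred inside the cradle's rim to within about 1 mm, and upright.
- **Bottle and crucible:** both stand upright within about 1.5 mm of their pad centres.
- **Other objects:** the larger ring and the blue look-alikes look unmoved in the scene and side views, and nothing was knocked over.
- **Forces:** the highest wrist reading at the end of any move was about 8 N, as objects touched down. The gripper is open, about 9 cm clear of the nearest object.

**Disagreements:**
- **Side camera:** its calibration was several mm off from the other two cameras, so I only used it to look.
- **Stand:** its plate centre is about 10 mm behind the stand's origin, so I took positions from the pads instead.
- **Arm settling:** the arm settled 1–2 mm off at times, so I lowered every object until I felt contact.

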